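Pack the lock cylinders and shut the racking slide cover

TASK

Take the brush out of the case's open well and lay it on the bench clear of the case, then lay every lock cylinder from the bench in the well. Slide the cover fully shut over them by pushing its two red lugs in turn, a little at a time: it racks in its sticky track, so never let one end get more than 2 cm ahead of the other. When it is shut, press both brass lock pins on the cover fully home.

Things in the scene. Friction and masses are not known exactly. Their poses are not given: they have to be found in the camera images.
- case: grey bench case fixed to the bench, 250 (x) x 260 (y) mm, rails 48 mm high; origin at the centre of its underside; its x axis points away from the robot (yaw varies) and is the direction in which the cover shuts, y to the left. The near half (x < 0) is a solid bed on which the open cover is parked; the far half is the open well
- well (a point): centre of the well's floor, 6 mm above the bench; the well is 113 mm long (case x, +-56) and 206 mm wide (case y, +-103) inside; its side walls are 36 mm and its far wall 42 mm above the bench. The cover's underside passes 38 mm above the bench, so the cylinders must lie singly, not piled up
- runner_left (a joint): how far the left (+y) end of the cover has been slid: 0 = open (start), 0.115 m = fully shut against a stop; its runner drags with about 3.5 N and stays where it is left
- runner_right (a joint): the same for the right (-y) end; this runner drags with about 7 N. The runners are 216 mm apart, and a push on one lug moves chiefly that end
- cover (a joint): skew of the aluminium cover in its track (rad): 0 = square; negative when the left end is ahead, positive when the right end is ahead; 0.105 rad = one end 23 mm ahead = racked too far. The cover is 112 (x) x 228 (y) x 6 mm, its top face 44 mm above the bench
- lug_left (a point): middle of the top edge of the left red push lug (88 mm left of the cover's middle), on the lug's near face, the one to push on. The lug is an upright tab on the cover: 40 mm wide (y), 8 mm thick (x), its top 28 mm above the cover's top face; the near face is flat and faces the case's -x
- lug_right (a point): middle of the top edge of the right red push lug (88 mm right of the cover's middle), on the lug's near face, the one to push on. The lug is an upright tab on the cover: 40 mm wide (y), 8 mm thick (x), its top 28 mm above the cover's top face; the near face is flat and faces the case's -x
- pin_left (a joint): how far the left brass lock pin has been pressed down into the cover: 0 = fully up, 0.009 m = fully home; it has about 8 N of friction, no spring, and stays where it is left; starts 0 to 2 mm down
- pin_right (a joint): how far the right brass lock pin has been pressed down into the cover: 0 = fully up, 0.009 m = fully home; it has about 8 N of friction, no spring, and stays where it is left; starts 0 to 2 mm down
- pin_left_top (a point): centre of the flat top of the left brass lock pin (head 20 mm across), which stands on the cover 62 mm left of its middle and 68 mm farther along the case's x than the middle of the lugs; the top is 19 mm above the cover's top face when up, 10 mm when home
- pin_right_top (a point): centre of the flat top of the right brass lock pin (head 20 mm across), which stands on the cover 62 mm right of its middle and 68 mm farther along the case's x than the middle of the lugs; the top is 19 mm above the cover's top face when up, 10 mm when home
- cylinder_a: brass-coloured double lock cylinder lying on its side, 73 mm long (its own y axis), 26 mm wide (x), 17 mm high, 0.19 kg; origin at the centre of its underside; absent (None) in some starts
- cylinder_b: silver-grey double lock cylinder lying on its side, 73 mm long (its own y axis), 26 mm wide (x), 17 mm high, 0.19 kg; origin at the centre of its underside; absent (None) in some starts
- cylinder_c: brass-coloured double lock cylinder lying on its side, 73 mm long (its own y axis), 26 mm wide (x), 17 mm high, 0.19 kg; origin at the centre of its underside; absent (None) in some starts
- cylinder_d: silver-grey double lock cylinder lying on its side, 73 mm long (its own y axis), 26 mm wide (x), 17 mm high, 0.19 kg; origin at the centre of its underside; absent (None) in some starts
- brush: chip brush, 153 mm long (own y; wooden handle at +y, bristles at -y), 36 mm wide at the bristles, 15 mm high, lying in the well along the case's y; origin at the centre of its underside, where the neck is 28 mm wide, 3 to 13 mm above the underside: grip it there; 0.06 kg. The strip of bench between the robot and the case (about x 0.37, y 0.05) is free to lay it along y

How it is judged (in metres and radians):
On the way, in this order (a step that is already met when the one before it is completed fails the run):
1. the brush is out of the case and every lock cylinder lies in the well (x of cylinder_a in the frame of case between 0.005 and 0.112 m and y of cylinder_a in the frame of case between -0.102 and 0.102 m and z of cylinder_a in the frame of case between 0 and 0.035 m and x of cylinder_b in the frame of case between 0.005 and 0.112 m and y of cylinder_b in the frame of case between -0.102 and 0.102 m and z of cylinder_b in the frame of case between 0 and 0.035 m and x of cylinder_c in the frame of case between 0.005 and 0.112 m and y of cylinder_c in the frame of case between -0.102 and 0.102 m and z of cylinder_c in the frame of case between 0 and 0.035 m and x of cylinder_d in the frame of case between 0.005 and 0.112 m and y of cylinder_d in the frame of case between -0.102 and 0.102 m and z of cylinder_d in the frame of case between 0 and 0.035 m and (x of brush in the frame of case below -0.13 m or x of brush in the frame of case above 0.13 m or y of brush in the frame of case below -0.14 m or y of brush in the frame of case above 0.14 m) and height (world z) of brush between -0.02 and 0.025 m), for 0.2 s.
2. both ends of the cover are fully shut (value of joint each of runner_left, runner_right above 0.111 m), for 0.2 s.
3. both lock pins are pressed home (value of joint each of pin_left, pin_right above 0.0075 m), for 0.2 s.
At the end, for the whole second after the job is handed in: every lock cylinder that is present lies in the well under the cover, the brush lies on the bench with its middle outside the case's outline, both ends of the cover are shut to within 4 mm of the stop, both lock pins are pressed to within 1.5 mm of fully home, and everything is at rest (all of step 1 and all of step 2 and all of step 3 and linear speed of each of cylinder_a, cylinder_b, cylinder_c, cylinder_d, brush below 0.02 m/s); the robot touches nothing.
It fails at once if the cover is racked: one end more than 22 mm ahead of the other (value of joint cover above 0.105 rad or value of joint cover below -0.105 rad).
Of cylinder_a, cylinder_b, cylinder_c, cylinder_d only 2 to 3 are there at a start; the rules pass over those that are not, and their reading is None.
At some moment in a run one of cylinder_a, cylinder_b, cylinder_c, cylinder_d may be knocked a few centimetres aside while the robot is not near it.
Once in a run the grip may slacken for a moment while it holds something.
It also fails if it takes over 208 s, if anything falls off the work surface, if the arm or the gripper's body presses on something with over 40 N, if the wrist force passes 120 N, or if a joint passes its speed limit or range.

ROBOT

A 6-joint arm with a two-finger parallel gripper is mounted at the origin on a cart in front of the work surface, level with it; the furniture and walls round the work are solid. World frame = base frame: x ahead of the robot, y to its left, z up, the work surface at z = 0. Lengths are in mm, angles in rad, forces in N, time in s.
With the tool pointing down it reaches from about 350 to 875 mm from the base axis. Payload 4.2 kg.
Tool frame: the origin (TCP) lies on the centre line of the jaws, within the pads' length; the fingertips stand 14 mm ahead of it and the grasp point (between the pads) lies 5 mm behind it (tcp_to_tips is the distance from the TCP to the fingertips, in mm); z points along the fingers, y is the direction in which the jaws open and shut (so a half turn about z gives the same grasp; the last joint's range is limited). The gripper opens to 85 mm and grips with 20 to 120 N. Pads are 22 mm wide; open, the fingers measure 114 mm over their backs; the gripper's body (76 mm by 85 mm) begins 54 mm behind the grasp point. The pads swing forward as they close: fully open they stand 13 mm farther back than shut.
Start: joints at [1.415, 0.385, 0.008, 0, -1.194, -0.259], TCP at [251.846, 571.99, 245.312] pointing down, gripper open.
Joint ranges: [-3.14, 3.14], [-1.21, 2.06], [-1.07, 1.41], [-3.16, 2.05], [-2.99, -0.16], [-3.1, 3.1]. Speed limits (rad/s): [2.79, 2.79, 3.14, 3.14, 3.14, 3.14].

INTERFACE

Orientations are given as a unit quaternion [x, y, z, w].
In Python, from bench import read_state, get_image, job_done, tcp_to_tips gives the robot as it stands. The module is installed in compiled form; this text tells all that it offers.
- The arm moves only by the tool play_rows, never from a script. Its argument "targets" is a list of rows, each an object of numbers: "gripper": the gripper's target within -1 to 1 (shut at 1, half-way at 0, fully open at -1); "tx", "ty", "tz": the shift along the tool's x, y, z scaled (see below); "spin": the turn about the tool's z scaled (see below). A call has 1 to 12 rows; each row is the pose to reach, as a shift and turn from the pose commanded when the call began, along the tool's axes at that moment; what a row does not reach only later rows make up. The controller multiplies each number of a shift by 0.25 m and each number of a turn by pi/4 rad. A row lasts 1/8 s, in which the tool goes at most 62.5 mm and 10.7 degrees, less where a joint would pass 70% of its speed; a pose out of reach is approached as far as the arm can. A call with a number of a shift or a turn outside -1 to 1 is refused whole. A call with a gripper value outside its range is refused whole. The fingers move at their own pace and stop on an object; the grip force is fixed at half the most. Time passes only in rows, so rows that repeat a pose let the fingers close. It gives the time, the measured TCP pose, the force and the opening at its end, in the units of the state.
- read_state(): the state, without advancing time (a new reading comes with each control period).
- get_image(name): name is "scene" or "top" or "wrist"; returns a dict with "frame" (420x560x3 uint8, red, green, blue), "depth" (420x560 float32, mm along the optical axis (not along the pixel's ray), 0 where there is no reading), "mtx" (3x3 intrinsics, pixels), "world_to_cam" (4x4, takes a point from world to camera coordinates). Camera axes: x right, y up, looking along -z (the intrinsics and any distortion apply to the point x, -y, -z); pixel columns grow to the right and rows downward; lengths in mm; the calibration is good to about 2 mm. A picture is of the moment at which its call begins.
- job_done(): hands the job in, once; it reports no verdict.
The state is a dict: "clock": time; "joints": joint angles; "joint_vel": joint speeds; "joint_efforts": joint torques, N m; "position": TCP position; "ee_rot": TCP orientation; "contact_force": force on the tool from outside, world axes, zero at the start; "wrist_torque": the same for the moment, N m; "gripper_width": finger opening in mm.
Only numpy, scipy, OpenCV 4.12 (cv2) and the standard library are available. Lean on these libraries where they do the work, as an engineer would, in place of code of your own. Each camera call takes 0.05 s, during which the arm holds its last target.

## Working session

There is one attempt and no reset: what is moved stays moved. The work goes in short steps, Python scripts to look and compute and a tool call to move; the robot and the scene stay as the last step left them, time stands still between calls to the robot, and variables do not carry over. Pictures are saved under pics/ and viewed, and the job is handed in when it is done.

Besides the shell and the picture viewer there is one more tool, called as name([rows], argument=value, ...), one row to a line, values as JSON. play_rows: Moves the arm, as the interface text tells. Its arguments: {"type":"object","properties":{"targets":{"type":"array","items":{"type":"object","properties":{"gripper":{"type":"number"},"tx":{"type":"number","minimum":-1,"maximum":1},"ty":{"type":"number","minimum":-1,"maximum":1},"tz":{"type":"number","minimum":-1,"maximum":1},"spin":{"type":"number","minimum":-1,"maximum":1}}}}},"required":["targets"]}

```bash
mkdir -p pics; cat > h.py <<'E'
import numpy as np, cv2
from bench import read_state, get_image
def save(n,f):
    im=get_image(n); cv2.imwrite('pics/'+f,im['frame'][:,:,::-1]); np.savez('pics/'+f[:-4]+'.npz',**im); return im
def ray(im,u,v):
    K=im['mtx'];M=im['world_to_cam'];R=M[:3,:3];t=M[:3,3]
    d=np.linalg.inv(K)@np.array([u,v,1.]); d=np.array([d[0],-d[1],-d[2]])
    return -R.T@t, R.T@d
def onz(im,u,v,z):
    o,d=ray(im,u,v); return o+d*(z-o[2])/d[2]
def dep(im,u,v):
    o,d=ray(im,u,v); return o+d*im['depth'][int(round(v)),int(round(u))]
def proj(im,p):
    M=im['world_to_cam']; c=M[:3,:3]@np.array(p,float)+M[:3,3]; q=im['mtx']@np.array([c[0],-c[1],-c[2]]); return q[:2]/q[2]
E
python3 - <<'E'
from h import *
s=read_state(); print(s)
from bench import tcp_to_tips; print(tcp_to_tips if not callable(tcp_to_tips) else tcp_to_tips())
for n in ['scene','top','wrist']:
    im=save(n,n+'0.png'); print(n,im['mtx'].tolist(),(-im['world_to_cam'][:3,:3].T@im['world_to_cam'][:3,3]).round())
E
```

```text
{'clock': 0.0, 'joints': array([ 1.41459272e+00,  3.85561075e-01,  6.64979321e-03, -4.84629575e-04,
       -1.19403588e+00, -2.58620674e-01]), 'joint_vel': array([-0.00130282,  0.00104903,  0.00126297, -0.00092254,  0.0004379 ,
       -0.00103569]), 'joint_efforts': array([-3.31401461e-04, -3.92283869e+01,  1.88395947e+01,  4.18615535e+00,
       -4.69821956e-03, -3.43527660e-06]), 'position': array([251.64353242, 571.49911712, 244.23035427]), 'ee_rot': array([ 9.78548102e-01, -2.06015547e-01, -1.69881337e-04,  1.08553784e-03]), 'contact_force': array([0.07068443, 0.15123987, 0.55897004]), 'wrist_torque': array([-0.01643665,  0.02252961, -0.01309672]), 'gripper_width': 85.45275360004231}
14.0
scene [[411.85736761547827, 0.0, 278.5378585011107], [0.0, 411.85736761547827, 213.93570412556363], [0.0, 0.0, 1.0]] [  95. -763.  413.]
top [[432.3147791025602, 0.0, 275.3572905947824], [0.0, 432.3147791025602, 210.16794118759756], [0.0, 0.0, 1.0]] [448. -87. 920.]
wrist [[295.6599975538077, 0.0, 282.2614718485374], [0.0, 295.6599975538077, 212.4194552279919], [0.0, 0.0, 1.0]] [325. 539. 375.]
```

View pics/top0.png

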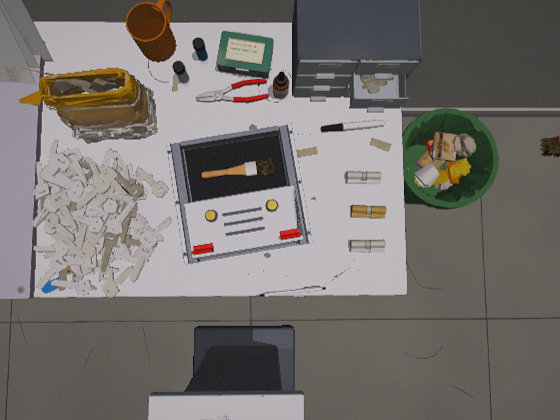

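View pics/scene0.png

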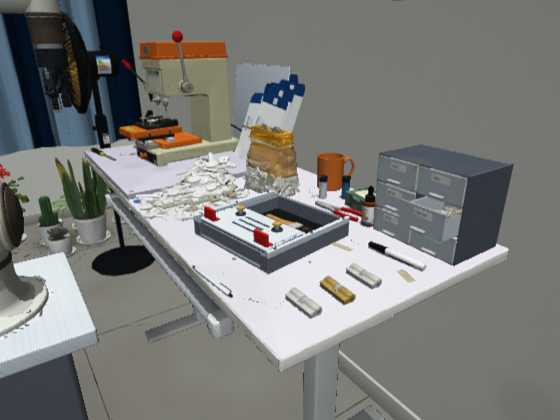

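View pics/wrist0.png

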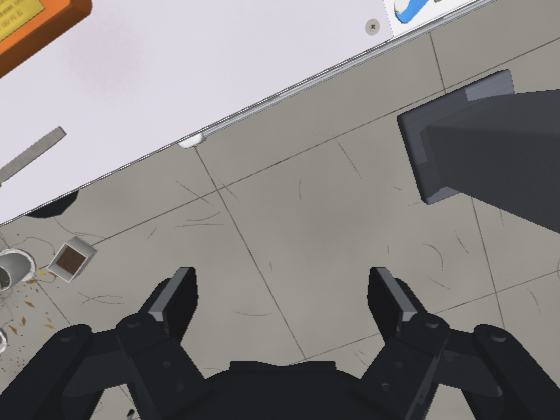

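The top view shows the case with its yaw, the brush at (238,170), three cylinders at (363,177), (368,212) and (367,245), lugs at (203,249) and (289,235), and pins at (210,215) and (272,205). I'll measure these next.

```bash
cat >> h.py <<'E'
def blobs(im,mask,mn=40,z=None):
    n,l,st,c=cv2.connectedComponentsWithStats(mask.astype(np.uint8)); out=[]
    for i in range(1,n):
        if st[i,4]>=mn:
            cnt=np.argwhere(l==i)[:,::-1].astype(np.float32)
            out.append((c[i],st[i],cv2.minAreaRect(cnt)))
    return out
E
python3 - <<'E'
from h import *
im=dict(np.load('pics/top0.npz'))
hsv=cv2.cvtColor(im['frame'],cv2.COLOR_RGB2HSV);H,S,V=[hsv[:,:,i].astype(int) for i in range(3)]
def show(name,m,box,z,mn=40):
    k=np.zeros_like(m);x0,y0,x1,y1=box;k[y0:y1,x0:x1]=1
    for c,st,r in blobs(im,m&k.astype(bool),mn):
        b=cv2.boxPoints(r); P=np.array([onz(im,*q,z)[:2] for q in b])
        e1=P[1]-P[0];e2=P[2]-P[1]
        e=e1 if np.hypot(*e1)>np.hypot(*e2) else e2
        print(name,c.round(1),st[4],'bb ctr',P.mean(0).round(1),'cent',onz(im,*c,z)[:2].round(1),'dep',dep(im,*c).round(1),'size',np.hypot(*e1).round(),np.hypot(*e2).round(),'long dir',np.degrees(np.arctan2(e[1],e[0])).round(1))
box=(165,120,315,270)
show('red',((H<8)|(H>172))&(S>150)&(V>100),box,72)
show('pin',(H>18)&(H<35)&(S>120)&(V>100),box,62)
# cylinders: not white bench
show('cyl',((V<215)|(S>40)),(335,165,402,260),12,80)
show('brush',(V>60)&(((S>60)&(H<30))|(V>150)),(195,150,280,185),15,30)
D=im['depth']
for u,v in [(240,210),(225,185),(340,150),(182,200),(294,170),(238,250)]: print(u,v,dep(im,u,v).round(1))
cv2.imwrite('pics/crop.png',cv2.resize(im['frame'][115:275,160:410,::-1],None,fx=3.2,fy=3.2,interpolation=cv2.INTER_CUBIC))
E
```

```text
red [289.9 233.5] 157 bb ctr [ 478.2 -131.6] cent [ 478.1 -131.6] dep [ 479.  -132.8   48.6] size 39.0 16.0 long dir -78.9
red [202.5 248.5] 157 bb ctr [449.6  40. ] cent [449.8  39.1] dep [449.9  42.2  51.1] size 41.0 16.0 long dir -80.8
pin [271.5 204.5] 77 bb ctr [537.  -95.3] cent [536.6 -95.8] dep [536.4 -95.7  63.9] size 17.0 18.0 long dir -135.4
pin [210.  214.8] 72 bb ctr [516.9  26.4] cent [516.3  26.3] dep [516.1  26.   64.5] size 16.0 18.0 long dir -179.6
cyl [368. 212.] 6365 bb ctr [ 526.1 -300.7] cent [ 525.1 -300.6] dep [ 525.1 -300.5   12.3] size 142.0 200.0 long dir 178.2
brush [232.2 170.6] 475 bb ctr [612.7  -6.8] cent [613.9 -13.5] dep [613.1 -13.8  19.3] size 120.0 26.0 long dir -81.8
brush [264.6 170. ] 33 bb ctr [617.5 -84.3] cent [615. -82.] dep [614.5 -82.   17.3] size 23.0 12.0 long dir -30.7
240 210 [527.  -32.2  47.7]
225 185 [584.1   2.3   8.2]
340 150 [ 660.7 -245.1    3.1]
182 200 [549.   87.2  36.9]
294 170 [ 610.8 -143.    36.8]
238 250 [446.4 -28.1  43.4]
```

View pics/crop.png

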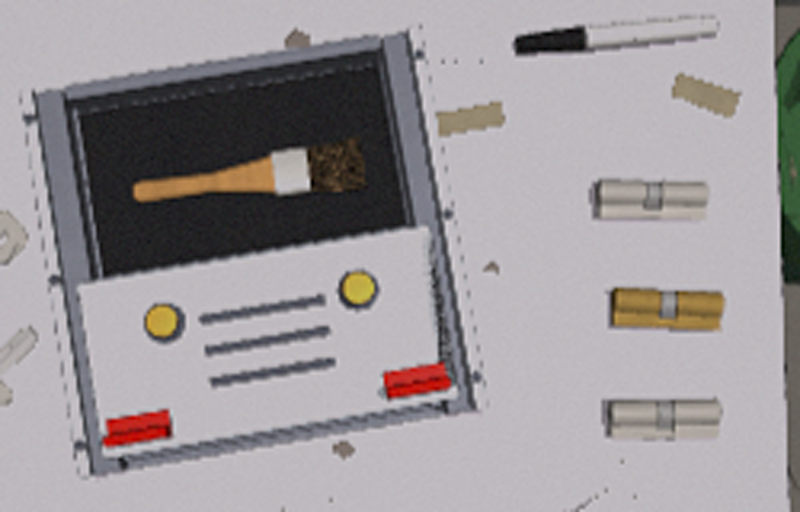

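```bash
cat >> h.py <<'E'
def plan(x,y,z,ang):
    """rows numbers from the current pose to world xyz and tool-x angle (deg)"""
    from scipy.spatial.transform import Rotation as Ro
    s=read_state(); R=Ro.from_quat(s['ee_rot']).as_matrix()
    d=R.T@(np.array([x,y,z])-s['position']); a=np.degrees(np.arctan2(R[1,0],R[0,0]))
    da=(a-ang+180)%360-180
    print('t=%.1f'%s['clock'],'pos',s['position'].round(1),'ang',a.round(2),'grip',round(s['gripper_width'],1),'F',s['contact_force'].round(1),'tilt',R[2].round(3))
    print('  tx,ty,tz',(d/250).round(4),'spin',round(da/45,4))
E
python3 - <<'E'
from h import *
im=dict(np.load('pics/top0.npz'))
f=lambda u,v:(160+u/3.2-.35,115+v/3.2-.35)
for n,p,z in [('FL',(37,95),48),('FR',(410,33),48),('NL',(93,475),48),('NR',(475,408),48),('coverFL',(79,287),44),('coverFR',(428,227),44),('brushH',(133,190),20),('brushB',(365,163),20),('ferr',(292,170),20)]:
    print(n,onz(im,*f(*p),z).round(1))
m=(cv2.cvtColor(im['frame'],cv2.COLOR_RGB2HSV)[:,:,2]<55)
D=im['depth'];P=[dep(im,u,v) for v in range(100,280) for u in range(150,330) if abs(dep(im,u,v)[2]-48)<2.5]
plan(380,150,300,-80.5)
E
```

```text
FL [662.3 108.6  48. ]
FR [ 702.9 -130.3   48. ]
NL [420.9  69.8  48. ]
NR [ 461.5 -169.4   48. ]
coverFL [539.3  80.9  44. ]
coverFR [ 577.2 -141.    44. ]
brushH [605.7  51.1  20. ]
brushB [ 623.4 -101.3   20. ]
ferr [618.8 -53.2  20. ]
t=0.1 pos [251.7 571.6 244.4] ang -23.78 grip 85.3 F [-0.8  0.1 -0.2] tilt [ 0.     0.002 -1.   ]
  tx,ty,tz [ 1.1496  1.3369 -0.2199] spin 1.2605
```

play_rows([
  {"tx":0.29,"ty":0.34,"tz":-0.11,"spin":0.3,"gripper":-1},
  {"tx":0.575,"ty":0.67,"tz":-0.22,"spin":0.63,"gripper":-0.4},
  {"tx":0.575,"ty":0.67,"tz":-0.22,"spin":0.63,"gripper":-0.4},
  {"tx":0.575,"ty":0.67,"tz":-0.22,"spin":0.63,"gripper":-0.4},
  {"tx":0.575,"ty":0.67,"tz":-0.22,"spin":0.63,"gripper":-0.4},
  {"tx":0.575,"ty":0.67,"tz":-0.22,"spin":0.63,"gripper":-0.4},
  {"tx":0.575,"ty":0.67,"tz":-0.22,"spin":0.63,"gripper":-0.4},
])

```text
clock: 1.02
position: [315.6, 361.5, 299.6]
ee_rot: [0.899, -0.439, -0.0, 0.001]
contact_force: [-0.1, 1.6, 0.2]
gripper_width: 59.7
```

```bash
python3 -c "
from h import *
plan(380,150,300,-83)"
```

```text
t=1.0 pos [315.6 361.5 299.6] ang -52.06 grip 59.7 F [-0.1  1.6  0.2] tilt [ 0.001  0.001 -1.   ]
  tx,ty,tz [ 8.257e-01  3.169e-01 -8.000e-04] spin 0.6875
```

play_rows([
  {"tx":0.826,"ty":0.317,"tz":0,"spin":0.687,"gripper":-0.4},
  {"tx":0.826,"ty":0.317,"tz":0,"spin":0.687,"gripper":-0.4},
  {"tx":0.826,"ty":0.317,"tz":0,"spin":0.687,"gripper":-0.4},
  {"tx":0.826,"ty":0.317,"tz":0,"spin":0.687,"gripper":-0.4},
  {"tx":0.826,"ty":0.317,"tz":0,"spin":0.687,"gripper":-0.4},
  {"tx":0.826,"ty":0.317,"tz":0,"spin":0.687,"gripper":-0.4},
])

```text
clock: 1.78
position: [380.3, 149.9, 300.0]
ee_rot: [0.749, -0.663, -0.0, 0.0]
contact_force: [0.4, 0.1, -0.0]
gripper_width: 59.7
```

```bash
python3 -c "
from h import *
plan(615,-25,230,-83)"
```

```text
t=1.8 pos [380.3 149.9 300. ] ang -83.0 grip 59.7 F [ 0.4  0.1 -0. ] tilt [ 0.     0.001 -1.   ]
  tx,ty,tz [ 0.8089 -0.8466  0.2798] spin 0.0001
```

play_rows([
  {"tx":0.809,"ty":-0.847,"tz":0.28,"gripper":-0.4},
  {"tx":0.809,"ty":-0.847,"tz":0.28,"gripper":-0.4},
  {"tx":0.809,"ty":-0.847,"tz":0.28,"gripper":-0.4},
  {"tx":0.809,"ty":-0.847,"tz":0.28,"gripper":-0.4},
  {"tx":0.809,"ty":-0.847,"tz":0.28,"gripper":-0.4},
  {"tx":0.809,"ty":-0.847,"tz":0.28,"gripper":-0.4},
  {"tx":0.809,"ty":-0.847,"tz":0.28,"gripper":-0.4},
])

```text
invalid input
```

```bash
python3 -c "
from h import *
im=save('wrist','w1.png')
for p in [(615,-25,20),(615,51,20)]: print(proj(im,p))
plan(615,-25,22,-83)"
```

```text
[105.34055692   8.78312639]
[108.95501754  77.81704815]
t=1.8 pos [380.2 150.2 300. ] ang -82.95 grip 59.9 F [ 1.4 -0.   0.1] tilt [ 0.     0.001 -1.   ]
  tx,ty,tz [ 0.8103 -0.8468  1.1118] spin 0.0011
```

View pics/w1.png

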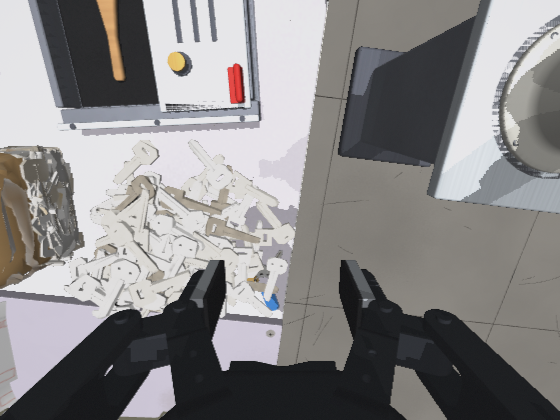

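The move was refused, and the only difference is the missing "spin" field, so I'll include it. The wrist picture shows the well upper left, with the brush handle around (110,40).

play_rows([
  {"tx":0.809,"ty":-0.847,"tz":0.28,"spin":0,"gripper":-0.4},
  {"tx":0.809,"ty":-0.847,"tz":0.28,"spin":0,"gripper":-0.4},
  {"tx":0.809,"ty":-0.847,"tz":0.28,"spin":0,"gripper":-0.4},
  {"tx":0.809,"ty":-0.847,"tz":0.28,"spin":0,"gripper":-0.4},
  {"tx":0.809,"ty":-0.847,"tz":0.28,"spin":0,"gripper":-0.4},
  {"tx":0.809,"ty":-0.847,"tz":0.28,"spin":0,"gripper":-0.4},
  {"tx":0.809,"ty":-0.847,"tz":0.28,"spin":0,"gripper":-0.4},
])

```text
clock: 2.7
position: [614.9, -24.8, 229.5]
ee_rot: [0.749, -0.662, -0.0, 0.001]
contact_force: [0.2, 0.2, 0.4]
gripper_width: 60.0
```

```bash
python3 -c "
from h import *
im=save('wrist','w2.png')
for p in [(615,-25,20),(605.7,51,20),(623,-101,20)]: print(proj(im,p))
plan(615,-25,22,-83)"
```

```text
[282.60686491 187.78544039]
[282.49325893 247.31740431]
[283.91262057 119.75178436]
t=2.8 pos [614.7 -24.6 230.3] ang -82.92 grip 59.6 F [-0.2 -0.1 -0.2] tilt [-0.  0. -1.]
  tx,ty,tz [ 0.0018 -0.0011  0.8333] spin 0.0017
```

View pics/w2.png

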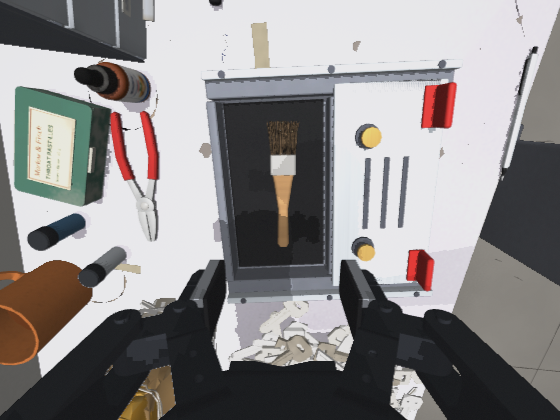

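The projected points match the brush: centre at (283,188), handle end at (283,247). Descending on it.

play_rows([
  {"tx":0.002,"ty":-0.001,"tz":0.25,"spin":0,"gripper":-0.35},
  {"tx":0.002,"ty":-0.001,"tz":0.5,"spin":0,"gripper":-0.35},
  {"tx":0.002,"ty":-0.001,"tz":0.7,"spin":0,"gripper":-0.35},
  {"tx":0.002,"ty":-0.001,"tz":0.8,"spin":0,"gripper":-0.35},
  {"tx":0.002,"ty":-0.001,"tz":0.83,"spin":0,"gripper":-0.35},
  {"tx":0.002,"ty":-0.001,"tz":0.83,"spin":0,"gripper":-0.35},
  {"tx":0.002,"ty":-0.001,"tz":0.83,"spin":0,"gripper":0.7},
  {"tx":0.002,"ty":-0.001,"tz":0.83,"spin":0,"gripper":0.7},
  {"tx":0.002,"ty":-0.001,"tz":0.83,"spin":0,"gripper":0.7},
  {"tx":0.002,"ty":-0.001,"tz":0.83,"spin":0,"gripper":0.7},
])

```text
clock: 4.0
position: [616.2, -26.1, 24.8]
ee_rot: [0.749, -0.663, 0.001, -0.001]
contact_force: [-1.7, 0.9, 6.2]
gripper_width: 26.0
```

```bash
python3 -c "
from h import *
plan(615,-25,200,-83)"
```

```text
t=4.0 pos [616.2 -26.1  24.8] ang -83.01 grip 26.0 F [-1.7  0.9  6.2] tilt [-0.    -0.003 -1.   ]
  tx,ty,tz [-0.0052  0.0021 -0.7007] spin -0.0002
```

play_rows([
  {"tx":0,"ty":0,"tz":-0.1,"spin":0,"gripper":0.7},
  {"tx":0,"ty":0,"tz":-0.3,"spin":0,"gripper":0.7},
  {"tx":0,"ty":0,"tz":-0.5,"spin":0,"gripper":0.7},
  {"tx":0,"ty":0,"tz":-0.6,"spin":0,"gripper":0.7},
  {"tx":0,"ty":0,"tz":-0.6,"spin":0,"gripper":0.7},
])

```text
clock: 4.62
position: [616.3, -26.3, 175.7]
ee_rot: [0.749, -0.663, 0.002, -0.002]
contact_force: [0.5, 0.0, -1.7]
gripper_width: 25.9
```

```bash
python3 -c "
from h import *
im=save('wrist','w3.png')
plan(372,50,150,-88)"
```

```text
t=4.7 pos [615.1 -26.3 173.5] ang -83.06 grip 25.8 F [ 0.2  0.2 -1.3] tilt [-0.001 -0.002 -1.   ]
  tx,ty,tz [-0.4206  0.9284  0.0926] spin 0.1098
```

View pics/w3.png

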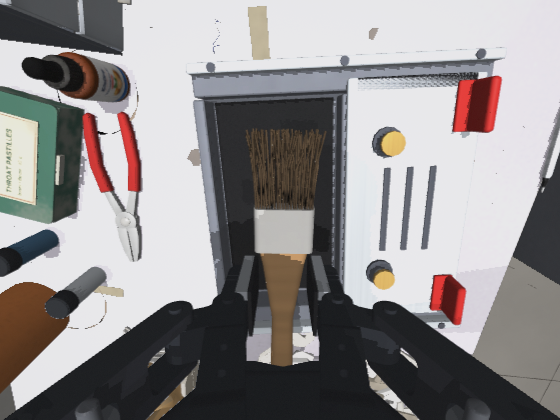

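Brush held firmly (bristles at (285,165)). Carrying it to the strip.

play_rows([
  {"tx":-0.1,"ty":0.23,"tz":0.02,"spin":0.03,"gripper":0.7},
  {"tx":-0.2,"ty":0.46,"tz":0.04,"spin":0.06,"gripper":0.7},
  {"tx":-0.3,"ty":0.69,"tz":0.06,"spin":0.09,"gripper":0.7},
  {"tx":-0.42,"ty":0.93,"tz":0.09,"spin":0.11,"gripper":0.7},
  {"tx":-0.42,"ty":0.93,"tz":0.09,"spin":0.11,"gripper":0.7},
  {"tx":-0.42,"ty":0.93,"tz":0.3,"spin":0.11,"gripper":0.7},
  {"tx":-0.42,"ty":0.93,"tz":0.5,"spin":0.11,"gripper":0.7},
  {"tx":-0.42,"ty":0.93,"tz":0.5,"spin":0.11,"gripper":0.7},
])

```text
clock: 5.68
position: [369.2, 47.8, 44.7]
ee_rot: [0.719, -0.695, -0.001, 0.006]
contact_force: [0.9, 0.4, -0.4]
gripper_width: 26.0
```

```bash
python3 -c "
from h import *
plan(372,50,20.5,-88)"
```

```text
t=5.7 pos [369.2  47.8  44.7] ang -88.02 grip 26.0 F [ 0.9  0.4 -0.4] tilt [ 0.006  0.01  -1.   ]
  tx,ty,tz [-0.0089 -0.0125  0.0965] spin -0.0005
```

play_rows([
  {"tx":0,"ty":0,"tz":0.06,"spin":0,"gripper":0.7},
  {"tx":0,"ty":0,"tz":0.098,"spin":0,"gripper":0.7},
  {"tx":0,"ty":0,"tz":0.098,"spin":0,"gripper":0.7},
  {"tx":0,"ty":0,"tz":0.098,"spin":0,"gripper":-0.3},
  {"tx":0,"ty":0,"tz":0.098,"spin":0,"gripper":-0.3},
  {"tx":0,"ty":0,"tz":0.098,"spin":0,"gripper":-0.3},
  {"tx":0,"ty":0,"tz":-0.1,"spin":0,"gripper":-0.3},
  {"tx":0,"ty":0,"tz":-0.4,"spin":0,"gripper":-0.3},
  {"tx":0,"ty":0,"tz":-0.7,"spin":0,"gripper":-0.3},
  {"tx":0,"ty":0,"tz":-0.7,"spin":0,"gripper":-0.3},
])

```text
clock: 6.92
position: [372.8, 50.2, 226.9]
ee_rot: [0.72, -0.694, 0.001, -0.004]
contact_force: [-0.4, 1.1, -0.5]
gripper_width: 55.3
```

```bash
cat > cyl.py <<'E'
from h import *
def cyl(f):
    im=save('top',f); hsv=cv2.cvtColor(im['frame'],cv2.COLOR_RGB2HSV).astype(int)
    D=im['depth']; v,u=np.mgrid[0:420,0:560]
    o,_=ray(im,0,0); K=im['mtx'];R=im['world_to_cam'][:3,:3]
    d=np.stack([(u-K[0,2])/K[0,0],-(v-K[1,2])/K[1,1],-np.ones_like(u,float)],-1)
    P=o+(d*D[...,None])@R
    m=((hsv[...,2]<200)|(hsv[...,1]>60))&(u>310)&(u<403)&(v>100)&(v<295)
    m=cv2.morphologyEx(m.astype(np.uint8),cv2.MORPH_CLOSE,np.ones((3,3)))
    for c,st,r in blobs(im,m,80):
        b=cv2.boxPoints(r); Q=np.array([onz(im,*q,10)[:2] for q in b]); e1=Q[1]-Q[0];e2=Q[2]-Q[1]
        e=e1 if np.hypot(*e1)>np.hypot(*e2) else e2
        print(c.round(1),st[4],'ctr',Q.mean(0).round(1),'cent',onz(im,*c,13)[:2].round(1),'z',dep(im,*c)[2].round(1),'size',np.hypot(*e1).round(),np.hypot(*e2).round(),'long',np.degrees(np.arctan2(e[1],e[0])).round(1))
    cv2.imwrite('pics/'+f[:-4]+'c.png',cv2.resize(im['frame'][90:300,160:410,::-1],None,fx=2.8,fy=2.8,interpolation=cv2.INTER_CUBIC))
    return im
E
python3 -c "
from cyl import *
cyl('top1.png'); plan(550,-200,220,-90)"
```

```text
[364.1 191.9] 12361 ctr [ 560.5 -277.5] cent [ 567.9 -293. ] z 1.1 size 198.0 415.0 long 178.2
[319.  204.9] 81 ctr [ 539.9 -195.2] cent [ 540.4 -196.7] z 4.7 size 24.0 43.0 long -127.4
t=7.0 pos [373.9  50.5 228.6] ang -87.92 grip 55.4 F [1.5 0.4 2.6] tilt [-0.004 -0.01  -1.   ]
  tx,ty,tz [ 1.027  -0.6673  0.0369] spin 0.0462
```

View pics/top1c.png

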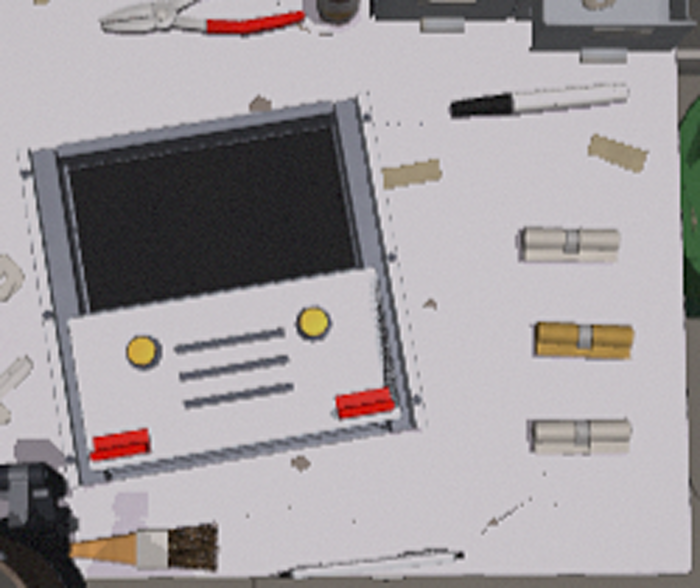

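The brush is on the strip and the well is empty. The cylinders are unmoved, but my colour threshold catches the bench, so I'll use height from depth.

```bash
python3 - <<'E'
s=open('cyl.py').read()
import re
s=s.replace("m=((hsv[...,2]<200)|(hsv[...,1]>60))&(u>310)","m=(P[...,2]>8.5)&(P[...,2]<40)&(u>315)")
open('cyl.py','w').write(s)
E
python3 -c "
from cyl import *
cyl('top2.png'); plan(550,-200,220,-90)"
```

```text
[352.2 125.8] 432 ctr [ 712.6 -271.2] cent [ 711.3 -270.7] z 19.0 size 136.0 17.0 long -83.7
[363.7 177.4] 401 ctr [ 599.3 -293.2] cent [ 599.1 -293. ] z 16.6 size 24.0 75.0 long -90.1
[368.  211.2] 410 ctr [ 526.8 -300.9] cent [ 526.7 -300.4] z 18.4 size 25.0 73.0 long -92.9
[367.2 245.6] 424 ctr [ 453.4 -298.3] cent [ 454.3 -296.9] z 15.5 size 74.0 25.0 long -90.3
t=7.0 pos [373.1  50.3 226.1] ang -87.96 grip 55.5 F [ 0.4 -0.4  0.1] tilt [-0.004 -0.008 -1.   ]
  tx,ty,tz [ 1.026  -0.6713  0.0254] spin 0.0454
```

```bash
python3 -c "
from h import *
plan(500,-180,180,-90)"
```

```text
t=7.0 pos [373.1  50.3 226.1] ang -87.96 grip 55.5 F [ 0.4 -0.4  0.1] tilt [-0.004 -0.008 -1.   ]
  tx,ty,tz [ 0.9396 -0.4731  0.1843] spin 0.0454
```

play_rows([
  {"tx":0.23,"ty":-0.12,"tz":0.05,"spin":0.045,"gripper":-0.3},
  {"tx":0.47,"ty":-0.24,"tz":0.1,"spin":0.045,"gripper":-0.3},
  {"tx":0.7,"ty":-0.36,"tz":0.14,"spin":0.045,"gripper":-0.3},
  {"tx":0.94,"ty":-0.473,"tz":0.184,"spin":0.045,"gripper":-0.3},
  {"tx":0.94,"ty":-0.473,"tz":0.184,"spin":0.045,"gripper":-0.3},
  {"tx":0.94,"ty":-0.473,"tz":0.184,"spin":0.045,"gripper":-0.3},
])

```text
clock: 7.78
position: [497.2, -181.7, 174.9]
ee_rot: [-0.706, 0.708, 0.002, -0.001]
contact_force: [-1.0, 0.6, 0.7]
gripper_width: 55.8
```

```bash
python3 -c "
from h import *
plan(599,-293,150,-90);plan(599,-293,20,-90)"
```

```text
t=7.8 pos [ 497.2 -181.7  174.9] ang -90.14 grip 55.8 F [-1.   0.6  0.7] tilt [-0.001  0.004 -1.   ]
  tx,ty,tz [ 0.4443 -0.4085  0.0977] spin -0.003
t=7.8 pos [ 497.2 -181.7  174.9] ang -90.14 grip 55.8 F [-1.   0.6  0.7] tilt [-0.001  0.004 -1.   ]
  tx,ty,tz [ 0.4446 -0.4105  0.6177] spin -0.003
```

play_rows([
  {"tx":0.22,"ty":-0.2,"tz":0.05,"spin":0,"gripper":-0.3},
  {"tx":0.444,"ty":-0.41,"tz":0.1,"spin":0,"gripper":-0.3},
  {"tx":0.444,"ty":-0.41,"tz":0.1,"spin":0,"gripper":-0.3},
  {"tx":0.444,"ty":-0.41,"tz":0.1,"spin":0,"gripper":-0.3},
  {"tx":0.444,"ty":-0.41,"tz":0.1,"spin":0,"gripper":-0.3},
])

```text
clock: 8.4
position: [600.0, -290.4, 151.9]
ee_rot: [0.708, -0.707, -0.0, 0.0]
contact_force: [0.1, 1.1, 0.8]
gripper_width: 55.6
```

```bash
python3 -c "
from h import *
im=save('wrist','w4.png')
plan(599,-293,20,-90)"
```

```text
t=8.4 pos [ 600.  -290.4  152.4] ang -89.91 grip 55.2 F [0.5 0.7 0.3] tilt [-0.  0. -1.]
  tx,ty,tz [0.0106 0.004  0.5294] spin 0.002
```

View pics/w4.png

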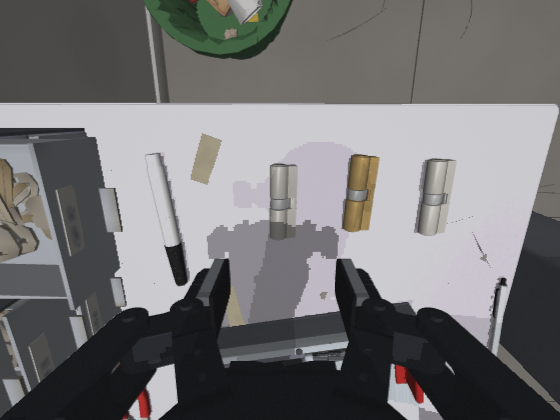

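The cylinder sits at (283,202), midway between the pads (225 to 340). Grasping it.

play_rows([
  {"tx":0.01,"ty":0.004,"tz":0.22,"spin":0,"gripper":-0.3},
  {"tx":0.01,"ty":0.004,"tz":0.42,"spin":0,"gripper":-0.3},
  {"tx":0.01,"ty":0.004,"tz":0.53,"spin":0,"gripper":-0.3},
  {"tx":0.01,"ty":0.004,"tz":0.53,"spin":0,"gripper":-0.3},
  {"tx":0.01,"ty":0.004,"tz":0.53,"spin":0,"gripper":-0.3},
  {"tx":0.01,"ty":0.004,"tz":0.53,"spin":0,"gripper":0.8},
  {"tx":0.01,"ty":0.004,"tz":0.53,"spin":0,"gripper":0.8},
  {"tx":0.01,"ty":0.004,"tz":0.53,"spin":0,"gripper":0.8},
  {"tx":0.01,"ty":0.004,"tz":0.53,"spin":0,"gripper":0.8},
])

```text
clock: 9.57
position: [600.4, -294.7, 21.5]
ee_rot: [0.707, -0.707, 0.001, -0.001]
contact_force: [-2.2, 2.0, 6.0]
gripper_width: 23.4
```

play_rows([
  {"tx":0,"ty":0,"tz":-0.1,"spin":0,"gripper":0.8},
  {"tx":0,"ty":0,"tz":-0.3,"spin":0,"gripper":0.8},
  {"tx":0,"ty":0,"tz":-0.5,"spin":0,"gripper":0.8},
  {"tx":0,"ty":0,"tz":-0.5,"spin":0,"gripper":0.8},
])

```text
clock: 10.07
position: [602.3, -295.5, 150.1]
ee_rot: [0.707, -0.707, 0.005, -0.003]
contact_force: [0.8, -0.3, -2.8]
gripper_width: 23.5
```

```bash
cat >> h.py <<'E'
YAW=9.4
def C2W(x,y):
    c,s=np.cos(np.radians(YAW)),np.sin(np.radians(YAW)); return 562+c*x-s*y, -31+s*x+c*y
def W2C(x,y):
    c,s=np.cos(np.radians(YAW)),np.sin(np.radians(YAW)); return c*(x-562)+s*(y+31), -s*(x-562)+c*(y+31)
E
python3 -c "
from h import *
im=save('wrist','w5.png')
print(C2W(58,-64)); plan(*C2W(58,-64),145,-170.6)"
```

```text
(np.float64(629.674046956668), np.float64(-84.66771253283196))
t=10.1 pos [ 600.4 -294.7  146.7] ang -90.03 grip 23.2 F [-0.6 -0.1 -2.5] tilt [ 0.001 -0.005 -1.   ]
  tx,ty,tz [-0.8403 -0.1167  0.007 ] spin 1.7904
```

View pics/w5.png

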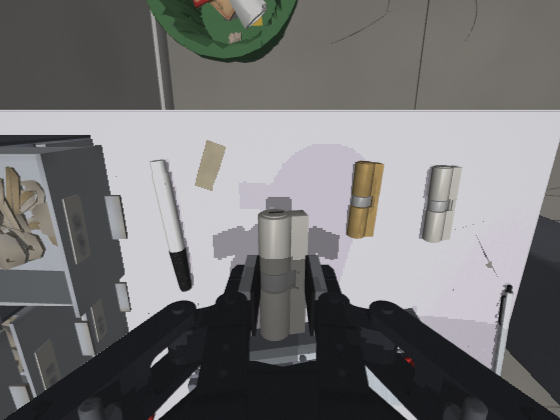

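Held centrally at (283,275). Moving to the well's right bay in two calls.

play_rows([
  {"tx":-0.2,"ty":-0.03,"tz":0,"spin":0.22,"gripper":0.8},
  {"tx":-0.4,"ty":-0.06,"tz":0,"spin":0.44,"gripper":0.8},
  {"tx":-0.6,"ty":-0.09,"tz":0,"spin":0.66,"gripper":0.8},
  {"tx":-0.84,"ty":-0.117,"tz":0,"spin":0.9,"gripper":0.8},
  {"tx":-0.84,"ty":-0.117,"tz":0,"spin":0.9,"gripper":0.8},
  {"tx":-0.84,"ty":-0.117,"tz":0,"spin":0.9,"gripper":0.8},
])

```text
clock: 10.88
position: [627.9, -84.4, 142.7]
ee_rot: [-0.419, 0.908, 0.001, -0.001]
contact_force: [-0.5, -1.0, -1.5]
gripper_width: 23.7
```

```bash
python3 -c "
from h import *
plan(*C2W(58,-64),100,-170.6)"
```

```text
t=10.9 pos [627.9 -84.4 142.7] ang -130.43 grip 23.7 F [-0.5 -1.  -1.5] tilt [ 0.002  0.002 -1.   ]
  tx,ty,tz [-0.0041 -0.0065  0.1708] spin 0.8927
```

play_rows([
  {"tx":-0.004,"ty":-0.006,"tz":0,"spin":0.22,"gripper":0.8},
  {"tx":-0.004,"ty":-0.006,"tz":0.05,"spin":0.44,"gripper":0.8},
  {"tx":-0.004,"ty":-0.006,"tz":0.1,"spin":0.66,"gripper":0.8},
  {"tx":-0.004,"ty":-0.006,"tz":0.17,"spin":0.893,"gripper":0.8},
  {"tx":-0.004,"ty":-0.006,"tz":0.17,"spin":0.893,"gripper":0.8},
  {"tx":-0.004,"ty":-0.006,"tz":0.17,"spin":0.893,"gripper":0.8},
])

```text
clock: 11.62
position: [630.8, -85.9, 102.0]
ee_rot: [-0.082, 0.997, -0.0, 0.0]
contact_force: [1.3, -0.1, -1.8]
gripper_width: 23.4
```

```bash
python3 -c "
from h import *
im=save('wrist','w6.png')
plan(*C2W(58,-64),29,-170.6)"
```

```text
t=11.7 pos [631.  -85.6 102.4] ang -170.61 grip 23.4 F [-0.1 -0.9 -2.4] tilt [-0.001 -0.    -1.   ]
  tx,ty,tz [0.0051 0.0047 0.2937] spin -0.0002
```

View pics/w6.png

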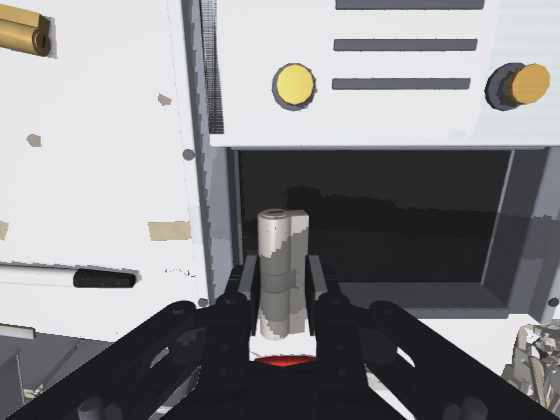

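Square over the well's right side: the right wall is at u≈235 and the cover's edge at v≈145. Lowering.

play_rows([
  {"tx":0.005,"ty":0.005,"tz":0.15,"spin":0,"gripper":0.8},
  {"tx":0.005,"ty":0.005,"tz":0.25,"spin":0,"gripper":0.8},
  {"tx":0.005,"ty":0.005,"tz":0.293,"spin":0,"gripper":0.8},
  {"tx":0.005,"ty":0.005,"tz":0.293,"spin":0,"gripper":0.8},
  {"tx":0.005,"ty":0.005,"tz":0.293,"spin":0,"gripper":0.15},
  {"tx":0.005,"ty":0.005,"tz":0.293,"spin":0,"gripper":0.15},
  {"tx":0.005,"ty":0.005,"tz":0.293,"spin":0,"gripper":0.15},
  {"tx":0.005,"ty":0.005,"tz":0.15,"spin":0,"gripper":0.15},
  {"tx":0.005,"ty":0.005,"tz":0,"spin":0,"gripper":0.15},
  {"tx":0.005,"ty":0.005,"tz":-0.2,"spin":0,"gripper":-0.3},
  {"tx":0.005,"ty":0.005,"tz":-0.2,"spin":0,"gripper":-0.3},
])

```text
clock: 13.05
position: [632.2, -83.8, 157.5]
ee_rot: [-0.082, 0.997, -0.0, 0.006]
contact_force: [0.3, -0.6, -1.3]
gripper_width: 55.6
```

```bash
python3 -c "
from cyl import *
cyl('top3.png');plan(526.7,-300.5,150,-91)"
```

```text
[352.1 125.8] 427 ctr [ 712.8 -271.3] cent [ 711.4 -270.6] z 20.4 size 136.0 17.0 long -83.7
[368.  211.2] 411 ctr [ 526.8 -301. ] cent [ 526.7 -300.3] z 18.5 size 25.0 73.0 long -92.9
[367.2 245.6] 424 ctr [ 453.4 -298.3] cent [ 454.3 -296.9] z 15.0 size 74.0 25.0 long -90.3
t=13.1 pos [630.4 -83.7 154.6] ang -170.69 grip 55.5 F [-0.8  0.4 -0.5] tilt [-0.006 -0.    -1.   ]
  tx,ty,tz [ 0.5498 -0.7887  0.0155] spin -1.7708
```

View pics/top3c.png

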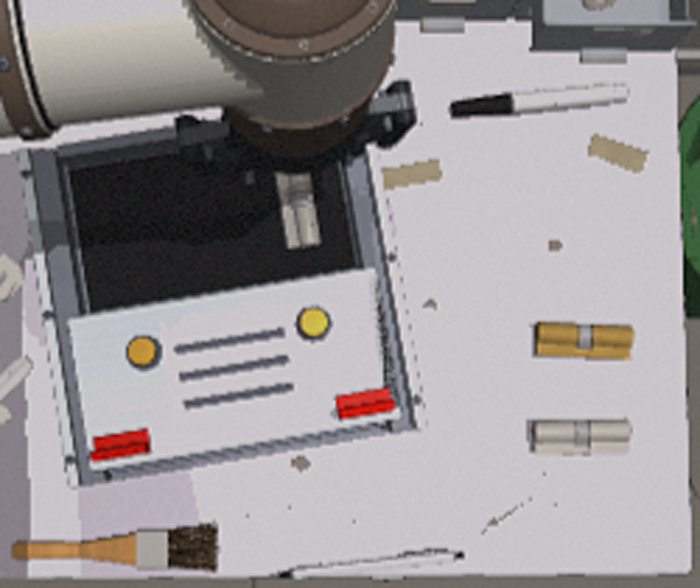

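The first cylinder lies along case x in the right bay (crop (297,210)), clear of the walls, and the others are unmoved. Next is the brass one.

play_rows([
  {"tx":0.14,"ty":-0.2,"tz":0,"spin":-0.22,"gripper":-0.3},
  {"tx":0.28,"ty":-0.4,"tz":0,"spin":-0.44,"gripper":-0.3},
  {"tx":0.42,"ty":-0.6,"tz":0,"spin":-0.66,"gripper":-0.3},
  {"tx":0.55,"ty":-0.79,"tz":0.015,"spin":-0.9,"gripper":-0.3},
  {"tx":0.55,"ty":-0.79,"tz":0.015,"spin":-0.9,"gripper":-0.3},
  {"tx":0.55,"ty":-0.79,"tz":0.015,"spin":-0.9,"gripper":-0.3},
])

```text
clock: 13.85
position: [524.9, -300.9, 147.1]
ee_rot: [-0.42, 0.907, 0.001, -0.001]
contact_force: [0.5, 0.2, 0.3]
gripper_width: 55.6
```

```bash
python3 -c "
from h import *
plan(526.7,-300.5,60,-91)"
```

```text
t=13.8 pos [ 524.9 -300.9  147.1] ang -130.28 grip 55.6 F [0.5 0.2 0.3] tilt [ 0.     0.002 -1.   ]
  tx,ty,tz [-0.006  -0.0049  0.3482] spin -0.873
```

play_rows([
  {"tx":-0.006,"ty":-0.005,"tz":0,"spin":-0.22,"gripper":-0.3},
  {"tx":-0.006,"ty":-0.005,"tz":0.05,"spin":-0.44,"gripper":-0.3},
  {"tx":-0.006,"ty":-0.005,"tz":0.1,"spin":-0.66,"gripper":-0.3},
  {"tx":-0.006,"ty":-0.005,"tz":0.15,"spin":-0.873,"gripper":-0.3},
  {"tx":-0.006,"ty":-0.005,"tz":0.15,"spin":-0.873,"gripper":-0.3},
  {"tx":-0.006,"ty":-0.005,"tz":0.15,"spin":-0.873,"gripper":-0.3},
])

```text
clock: 14.6
position: [528.2, -299.9, 110.9]
ee_rot: [-0.701, 0.713, -0.0, 0.0]
contact_force: [-0.3, 0.6, 0.6]
gripper_width: 55.5
```

```bash
python3 -c "
from h import *
im=save('wrist','w7.png')
plan(526.7,-300.5,20.5,-91)"
```

```text
t=14.7 pos [ 528.2 -300.1  111.1] ang -90.95 grip 55.6 F [ 0.   0.2 -0.5] tilt [ 0.    -0.001 -1.   ]
  tx,ty,tz [0.0015 0.0061 0.3624] spin 0.001
```

View pics/w7.png

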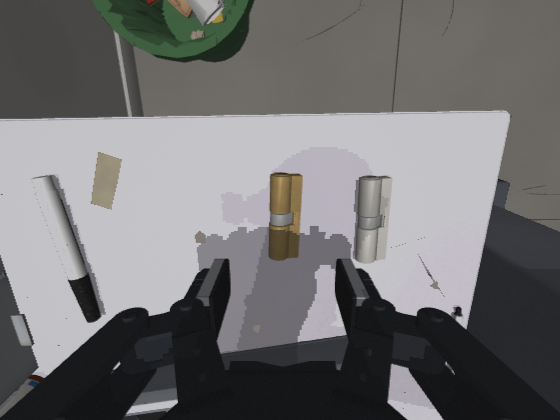

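The brass cylinder is at (285,216), between the pads.

play_rows([
  {"tx":0.002,"ty":0.006,"tz":0.2,"spin":0,"gripper":-0.3},
  {"tx":0.002,"ty":0.006,"tz":0.36,"spin":0,"gripper":-0.3},
  {"tx":0.002,"ty":0.006,"tz":0.36,"spin":0,"gripper":-0.3},
  {"tx":0.002,"ty":0.006,"tz":0.36,"spin":0,"gripper":-0.3},
  {"tx":0.002,"ty":0.006,"tz":0.36,"spin":0,"gripper":0.8},
  {"tx":0.002,"ty":0.006,"tz":0.36,"spin":0,"gripper":0.8},
  {"tx":0.002,"ty":0.006,"tz":0.36,"spin":0,"gripper":0.8},
  {"tx":0.002,"ty":0.006,"tz":0.36,"spin":0,"gripper":0.8},
  {"tx":0.002,"ty":0.006,"tz":0.15,"spin":0,"gripper":0.8},
  {"tx":0.002,"ty":0.006,"tz":-0.15,"spin":0,"gripper":0.8},
  {"tx":0.002,"ty":0.006,"tz":-0.15,"spin":0,"gripper":0.8},
])

```text
clock: 16.02
position: [528.4, -302.0, 154.0]
ee_rot: [-0.702, 0.712, -0.005, 0.002]
contact_force: [0.6, -0.2, -1.6]
gripper_width: 23.3
```

```bash
python3 -c "
from h import *
plan(*C2W(58,0),145,-170.6)"
```

```text
t=16.0 pos [ 528.4 -302.   154. ] ang -90.88 grip 23.3 F [ 0.6 -0.2 -1.6] tilt [ 0.004 -0.01  -1.   ]
  tx,ty,tz [-1.1275 -0.3456  0.0357] spin 1.7716
```

play_rows([
  {"tx":-0.22,"ty":-0.07,"tz":0,"spin":0.22,"gripper":0.8},
  {"tx":-0.44,"ty":-0.14,"tz":0,"spin":0.44,"gripper":0.8},
  {"tx":-0.66,"ty":-0.2,"tz":0,"spin":0.66,"gripper":0.8},
  {"tx":-0.98,"ty":-0.34,"tz":0,"spin":0.9,"gripper":0.8},
  {"tx":-0.98,"ty":-0.34,"tz":0,"spin":0.9,"gripper":0.8},
  {"tx":-0.98,"ty":-0.34,"tz":0,"spin":0.9,"gripper":0.8},
  {"tx":-0.98,"ty":-0.34,"tz":0,"spin":0.9,"gripper":0.8},
])

```text
clock: 16.9
position: [613.8, -57.8, 147.4]
ee_rot: [-0.411, 0.912, 0.0, -0.001]
contact_force: [0.3, -0.6, -3.0]
gripper_width: 23.1
```

```bash
python3 -c "
from h import *
plan(*C2W(58,0),100,-170.6)"
```

```text
t=16.9 pos [613.8 -57.8 147.4] ang -131.43 grip 23.1 F [ 0.3 -0.6 -3. ] tilt [ 0.001  0.001 -1.   ]
  tx,ty,tz [-0.1233  0.0797  0.1896] spin 0.8704
```

play_rows([
  {"tx":-0.123,"ty":0.08,"tz":0,"spin":0.22,"gripper":0.8},
  {"tx":-0.123,"ty":0.08,"tz":0.05,"spin":0.44,"gripper":0.8},
  {"tx":-0.123,"ty":0.08,"tz":0.1,"spin":0.66,"gripper":0.8},
  {"tx":-0.123,"ty":0.08,"tz":0.19,"spin":0.87,"gripper":0.8},
  {"tx":-0.123,"ty":0.08,"tz":0.19,"spin":0.87,"gripper":0.8},
  {"tx":-0.123,"ty":0.08,"tz":0.19,"spin":0.87,"gripper":0.8},
])

```text
clock: 17.65
position: [620.4, -22.0, 101.3]
ee_rot: [-0.083, 0.997, -0.0, 0.0]
contact_force: [-0.2, 0.4, -0.5]
gripper_width: 23.3
```

```bash
python3 -c "
from h import *
im=save('wrist','w8.png')
plan(*C2W(58,0),29,-170.6)"
```

```text
t=17.7 pos [620.7 -21.7 101.7] ang -170.49 grip 23.3 F [ 0.4 -0.1 -1.3] tilt [-0.002 -0.    -1.   ]
  tx,ty,tz [0.0061 0.0018 0.2906] spin 0.0025
```

View pics/w8.png

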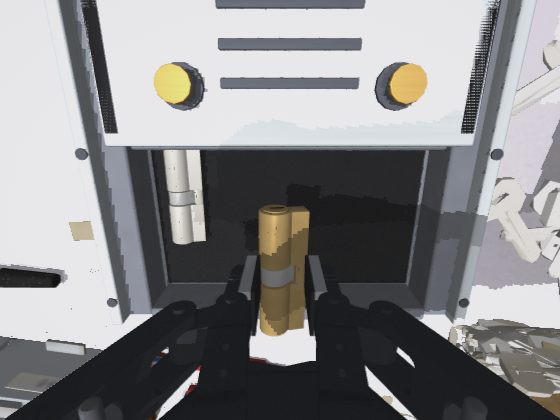

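The brass cylinder is held centrally, and the first one is visible at (185,195). Lowering into the middle.

play_rows([
  {"tx":0.006,"ty":0.002,"tz":0.15,"spin":0,"gripper":0.8},
  {"tx":0.006,"ty":0.002,"tz":0.25,"spin":0,"gripper":0.8},
  {"tx":0.006,"ty":0.002,"tz":0.291,"spin":0,"gripper":0.8},
  {"tx":0.006,"ty":0.002,"tz":0.291,"spin":0,"gripper":0.8},
  {"tx":0.006,"ty":0.002,"tz":0.291,"spin":0,"gripper":0.15},
  {"tx":0.006,"ty":0.002,"tz":0.291,"spin":0,"gripper":0.15},
  {"tx":0.006,"ty":0.002,"tz":0.291,"spin":0,"gripper":0.15},
  {"tx":0.006,"ty":0.002,"tz":0.15,"spin":0,"gripper":0.15},
  {"tx":0.006,"ty":0.002,"tz":0,"spin":0,"gripper":0.15},
  {"tx":0.006,"ty":0.002,"tz":-0.2,"spin":0,"gripper":-0.3},
  {"tx":0.006,"ty":0.002,"tz":-0.2,"spin":0,"gripper":-0.3},
])

```text
clock: 19.08
position: [621.5, -20.6, 155.9]
ee_rot: [-0.083, 0.997, 0.0, 0.005]
contact_force: [-0.2, -0.2, -0.9]
gripper_width: 55.5
```

```bash
python3 -c "
from cyl import *
cyl('top4.png');save('wrist','w9.png');plan(454,-298,150,-90)"
```

```text
[352.2 125.8] 430 ctr [ 712.7 -271.2] cent [ 711.4 -270.7] z 14.9 size 136.0 17.0 long -83.9
[367.2 245.6] 422 ctr [ 453.4 -298.3] cent [ 454.3 -297. ] z 16.8 size 74.0 25.0 long -90.3
t=19.2 pos [618.5 -20.8 151.1] ang -170.57 grip 55.7 F [ 0.2 -0.3 -0.4] tilt [-0.001  0.001 -1.   ]
  tx,ty,tz [ 0.8307 -0.986   0.0029] spin -1.7905
```

View pics/w9.png

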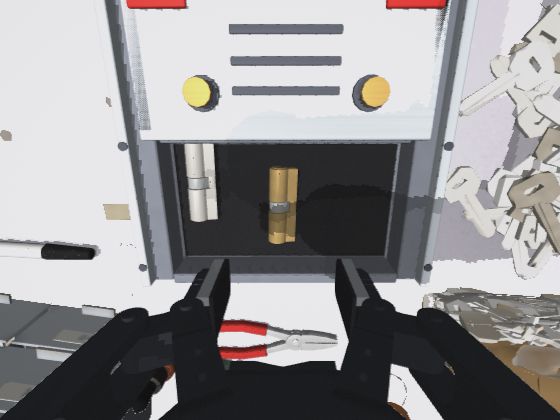

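Both are in the well. The silver one (200,180) sits a bit nearer the cover, and I'll check its coordinates later. Now the third.

play_rows([
  {"tx":0.2,"ty":-0.24,"tz":0,"spin":-0.22,"gripper":-0.3},
  {"tx":0.4,"ty":-0.48,"tz":0,"spin":-0.44,"gripper":-0.3},
  {"tx":0.62,"ty":-0.74,"tz":0,"spin":-0.66,"gripper":-0.3},
  {"tx":0.83,"ty":-0.985,"tz":0,"spin":-0.9,"gripper":-0.3},
  {"tx":0.83,"ty":-0.985,"tz":0,"spin":-0.9,"gripper":-0.3},
  {"tx":0.83,"ty":-0.985,"tz":0,"spin":-0.9,"gripper":-0.3},
  {"tx":0.83,"ty":-0.985,"tz":0,"spin":-0.9,"gripper":-0.3},
  {"tx":0.83,"ty":-0.985,"tz":0,"spin":-0.9,"gripper":-0.3},
])

```text
clock: 20.18
position: [454.8, -296.9, 150.0]
ee_rot: [-0.423, 0.906, 0.0, -0.0]
contact_force: [0.2, 0.1, -1.3]
gripper_width: 55.6
```

```bash
python3 -c "
from cyl import *
im=cyl('top5.png');
for c in [(52,-64),(58,0)]: print(c,proj(im,(*C2W(*c),23)))
plan(454,-298,110,-90)"
```

```text
[352.1 125.8] 435 ctr [ 712.6 -271.1] cent [ 711.3 -270.5] z 19.4 size 136.0 17.0 long -83.7
(52, -64) [266.30562114 165.17283814]
(58, 0) [235.76374358 167.34269237]
t=20.2 pos [ 455.  -296.8  150.2] ang -129.95 grip 55.9 F [ 0.7  0.6 -0.2] tilt [ 0.  0. -1.]
  tx,ty,tz [0.0063 0.     0.1609] spin -0.8878
```

View pics/top5c.png

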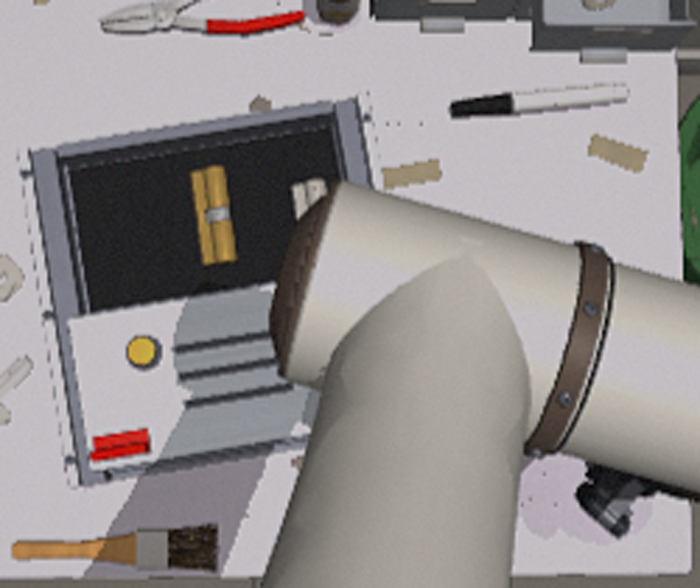

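The arm hides part of the view; brass is centred at (213,215). Continuing to the third cylinder.

play_rows([
  {"tx":0.006,"ty":0,"tz":0,"spin":-0.22,"gripper":-0.3},
  {"tx":0.006,"ty":0,"tz":0.05,"spin":-0.44,"gripper":-0.3},
  {"tx":0.006,"ty":0,"tz":0.1,"spin":-0.66,"gripper":-0.3},
  {"tx":0.006,"ty":0,"tz":0.16,"spin":-0.888,"gripper":-0.3},
  {"tx":0.006,"ty":0,"tz":0.16,"spin":-0.888,"gripper":-0.3},
  {"tx":0.006,"ty":0,"tz":0.16,"spin":-0.888,"gripper":-0.3},
])

```text
clock: 20.98
position: [454.2, -298.5, 111.0]
ee_rot: [-0.706, 0.708, -0.0, 0.0]
contact_force: [0.0, 0.2, -0.4]
gripper_width: 55.4
```

```bash
python3 -c "
from h import *
im=save('wrist','w10.png')
plan(454,-298,20.5,-90)"
```

```text
t=21.0 pos [ 454.2 -298.7  111.2] ang -90.14 grip 55.7 F [-0.2 -0.1 -0.2] tilt [ 0.001 -0.001 -1.   ]
  tx,ty,tz [-0.003   0.0011  0.3629] spin -0.0032
```

View pics/w10.png

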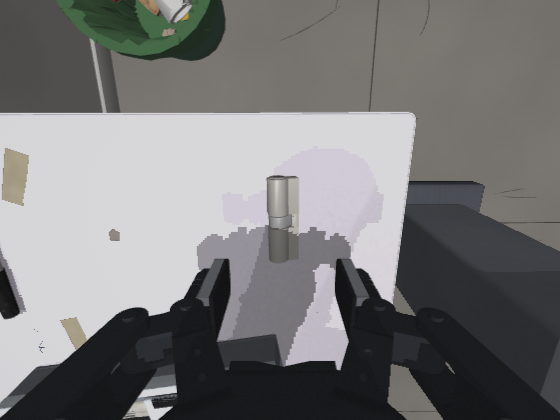

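The third cylinder is at (283,218), centred between the pads.

play_rows([
  {"tx":0,"ty":0.001,"tz":0.2,"spin":0,"gripper":-0.3},
  {"tx":0,"ty":0.001,"tz":0.361,"spin":0,"gripper":-0.3},
  {"tx":0,"ty":0.001,"tz":0.361,"spin":0,"gripper":-0.3},
  {"tx":0,"ty":0.001,"tz":0.361,"spin":0,"gripper":-0.3},
  {"tx":0,"ty":0.001,"tz":0.361,"spin":0,"gripper":0.8},
  {"tx":0,"ty":0.001,"tz":0.361,"spin":0,"gripper":0.8},
  {"tx":0,"ty":0.001,"tz":0.361,"spin":0,"gripper":0.8},
  {"tx":0,"ty":0.001,"tz":0.361,"spin":0,"gripper":0.8},
  {"tx":0,"ty":0.001,"tz":0.15,"spin":0,"gripper":0.8},
  {"tx":0,"ty":0.001,"tz":-0.15,"spin":0,"gripper":0.8},
  {"tx":0,"ty":0.001,"tz":-0.15,"spin":0,"gripper":0.8},
])

```text
clock: 22.4
position: [455.5, -299.9, 153.5]
ee_rot: [-0.707, 0.708, -0.005, 0.002]
contact_force: [0.4, 0.7, -2.9]
gripper_width: 23.2
```

```bash
python3 -c "
from h import *
print(C2W(58,64));plan(570,-70,145,-130)"
```

```text
(np.float64(608.7683237897404), np.float64(41.61352415286013))
t=22.4 pos [ 455.5 -299.9  153.5] ang -90.07 grip 23.2 F [ 0.4  0.7 -2.9] tilt [ 0.004 -0.01  -1.   ]
  tx,ty,tz [-0.9204 -0.4567  0.035 ] spin 0.8874
```

play_rows([
  {"tx":-0.22,"ty":-0.11,"tz":0,"spin":0.22,"gripper":0.8},
  {"tx":-0.44,"ty":-0.22,"tz":0,"spin":0.44,"gripper":0.8},
  {"tx":-0.66,"ty":-0.33,"tz":0,"spin":0.66,"gripper":0.8},
  {"tx":-0.92,"ty":-0.457,"tz":0,"spin":0.887,"gripper":0.8},
  {"tx":-0.92,"ty":-0.457,"tz":0,"spin":0.887,"gripper":0.8},
  {"tx":-0.92,"ty":-0.457,"tz":0,"spin":0.887,"gripper":0.8},
  {"tx":-0.92,"ty":-0.457,"tz":0,"spin":0.887,"gripper":0.8},
])

```text
clock: 23.28
position: [566.7, -69.6, 147.5]
ee_rot: [-0.422, 0.906, 0.0, -0.001]
contact_force: [1.6, -1.2, -0.9]
gripper_width: 23.0
```

```bash
python3 -c "
from h import *
plan(*C2W(58,64),120,-170.6)"
```

```text
t=23.3 pos [566.7 -69.6 147.5] ang -130.04 grip 23.0 F [ 1.6 -1.2 -0.9] tilt [ 0.001  0.001 -1.   ]
  tx,ty,tz [-0.4491  0.1573  0.1097] spin 0.9013
```

play_rows([
  {"tx":-0.22,"ty":0.08,"tz":0,"spin":0.22,"gripper":0.8},
  {"tx":-0.449,"ty":0.157,"tz":0,"spin":0.44,"gripper":0.8},
  {"tx":-0.449,"ty":0.157,"tz":0.1,"spin":0.66,"gripper":0.8},
  {"tx":-0.449,"ty":0.157,"tz":0.11,"spin":0.9,"gripper":0.8},
  {"tx":-0.449,"ty":0.157,"tz":0.11,"spin":0.9,"gripper":0.8},
  {"tx":-0.449,"ty":0.157,"tz":0.11,"spin":0.9,"gripper":0.8},
  {"tx":-0.449,"ty":0.157,"tz":0.11,"spin":0.9,"gripper":0.8},
])

```text
clock: 24.15
position: [610.0, 41.5, 121.1]
ee_rot: [-0.083, 0.997, 0.0, 0.0]
contact_force: [-0.4, 0.7, -2.4]
gripper_width: 23.9
```

```bash
python3 -c "
from h import *
im=save('wrist','w11.png')
plan(*C2W(58,64),29,-170.6)"
```

```text
t=24.2 pos [610.   41.7 121.1] ang -170.48 grip 23.4 F [-0.2  1.1 -2.1] tilt [-0.001  0.    -1.   ]
  tx,ty,tz [0.0052 0.0006 0.3684] spin 0.0027
```

View pics/w11.png

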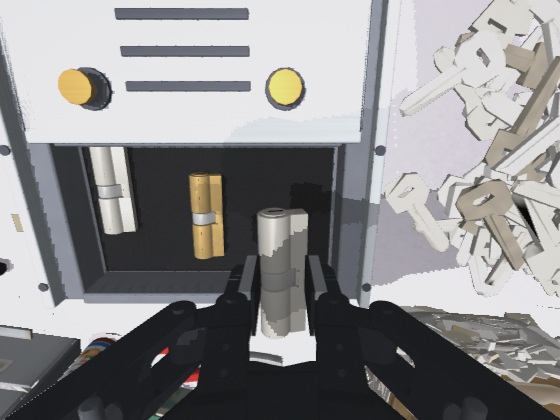

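The third is over the left bay, clear of brass (205,215) and of the left wall (u≈335). Lowering.

play_rows([
  {"tx":0.005,"ty":0,"tz":0.2,"spin":0,"gripper":0.8},
  {"tx":0.005,"ty":0,"tz":0.33,"spin":0,"gripper":0.8},
  {"tx":0.005,"ty":0,"tz":0.368,"spin":0,"gripper":0.8},
  {"tx":0.005,"ty":0,"tz":0.368,"spin":0,"gripper":0.8},
  {"tx":0.005,"ty":0,"tz":0.368,"spin":0,"gripper":0.15},
  {"tx":0.005,"ty":0,"tz":0.368,"spin":0,"gripper":0.15},
  {"tx":0.005,"ty":0,"tz":0.368,"spin":0,"gripper":0.15},
  {"tx":0.005,"ty":0,"tz":0.2,"spin":0,"gripper":0.15},
  {"tx":0.005,"ty":0,"tz":0,"spin":0,"gripper":0.15},
  {"tx":0.005,"ty":0,"tz":-0.2,"spin":0,"gripper":0.15},
  {"tx":0.005,"ty":0,"tz":-0.3,"spin":0,"gripper":0.15},
])

```text
clock: 25.58
position: [609.7, 42.0, 199.4]
ee_rot: [-0.083, 0.997, 0.0, 0.003]
contact_force: [-0.5, 0.6, -0.7]
gripper_width: 36.3
```

```bash
python3 -c "
from h import *
im=save('wrist','w12.png')
plan(400,100,200,-80.6)"
```

```text
t=25.6 pos [611.1  42.1 202.2] ang -170.46 grip 36.2 F [ 1.7 -0.1  2.4] tilt [-0.01 -0.   -1.  ]
  tx,ty,tz [7.942e-01 3.684e-01 5.000e-04] spin -1.9968
```

View pics/w12.png

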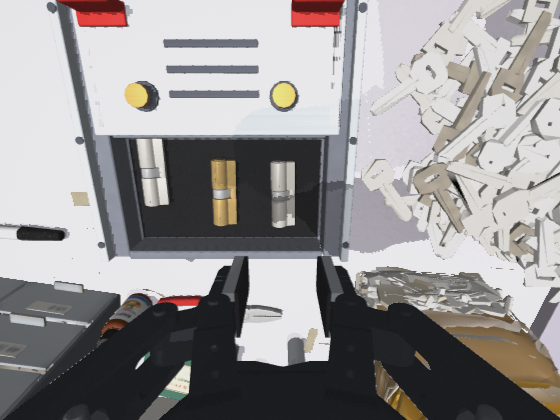

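All three cylinders lie singly in the well: silver (152,172), brass (225,192) and silver (285,193). Now the cover. At this tool angle tool x = −case x and tool y = +case y.

```bash
cat >> h.py <<'E'
def pc(x,y,z,ang=-170.6):
    s=read_state(); print('case pos',np.round(W2C(*s['position'][:2]),1)); plan(*C2W(x,y),z,ang)
E
python3 -c "
from h import *
pc(-145,88,150)"
```

```text
case pos [60.3 64.1]
t=25.6 pos [611.1  42.1 202.2] ang -170.46 grip 36.2 F [ 1.7 -0.1  2.4] tilt [-0.01 -0.   -1.  ]
  tx,ty,tz [0.8233 0.0977 0.2003] spin 0.0032
```

play_rows([
  {"tx":0.2,"ty":0.03,"tz":0,"spin":0,"gripper":1},
  {"tx":0.4,"ty":0.06,"tz":0,"spin":0,"gripper":1},
  {"tx":0.6,"ty":0.1,"tz":0.1,"spin":0,"gripper":1},
  {"tx":0.823,"ty":0.1,"tz":0.2,"spin":0,"gripper":1},
  {"tx":0.823,"ty":0.1,"tz":0.2,"spin":0,"gripper":1},
  {"tx":0.823,"ty":0.1,"tz":0.2,"spin":0,"gripper":1},
  {"tx":0.823,"ty":0.1,"tz":0.2,"spin":0,"gripper":1},
])

```text
clock: 26.5
position: [403.5, 33.3, 146.4]
ee_rot: [-0.083, 0.997, 0.0, 0.001]
contact_force: [1.0, -0.6, 0.2]
gripper_width: -0.1
```

```bash
python3 -c "
from cyl import *
im=save('wrist','w13.png')
m=cyl('top6.png')
hsv=cv2.cvtColor(im['frame'],cv2.COLOR_RGB2HSV).astype(int)
pc(-145,88,72)"
```

```text
[352.2 125.8] 425 ctr [ 712.6 -271.4] cent [ 711.4 -270.7] z 16.1 size 135.0 17.0 long -83.7
case pos [-146.4   89.2]
t=26.6 pos [403.   33.1 146.1] ang -170.54 grip -0.0 F [0.5 0.5 0.1] tilt [-0.002  0.001 -1.   ]
  tx,ty,tz [-0.0052 -0.005   0.2962] spin 0.0014
```

View pics/w13.png

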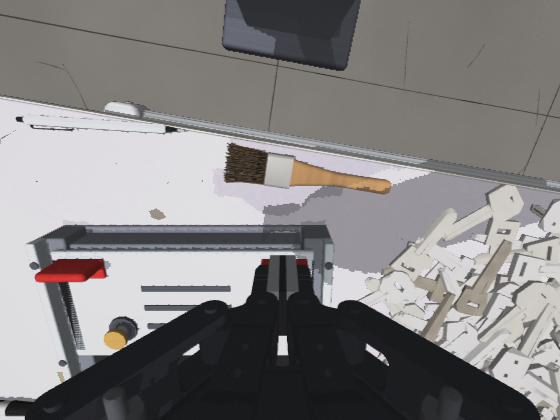

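View pics/top6c.png

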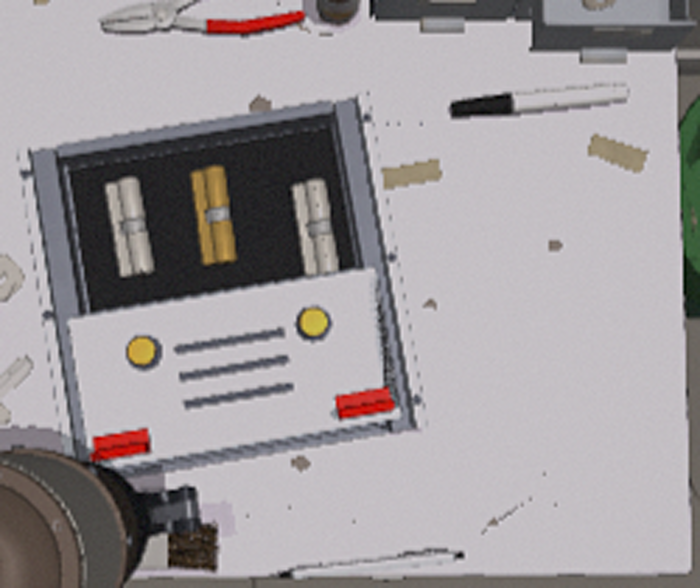

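```bash
python3 -c "
from h import *
im=dict(np.load('pics/w13.npz'));s=read_state();t=dict(np.load('pics/top6.npz'))
print('R lug top near edge (exp)',proj(im,(*C2W(-108,-88),72)),proj(im,(*C2W(-108,-108),72)))
print('L',proj(im,(*C2W(-108,88),72)),'tip',proj(im,s['position']-[0,0,14]))
# lug in top: red mask, case coords of all pixel at z=72
for n,I in (('top',t),('w',im)):
  hsv=cv2.cvtColor(I['frame'],cv2.COLOR_RGB2HSV).astype(int)
  m=((hsv[...,0]<8)|(hsv[...,0]>172))&(hsv[...,1]>150)&(hsv[...,2]>60)
  for c,st,r in blobs(I,m,60):
    b=cv2.boxPoints(r); print(n,c.round(1),[np.round(W2C(*onz(I,*q,72)[:2]),1).tolist() for q in b])
u,v=160+318/2.8-.35,90+228/2.8-.35
print('cyl right',W2C(*onz(t,u,v,23)[:2]))
for p in [(130,227),(213,215)]: print(W2C(*onz(t,160+p[0]/2.8-.35,90+p[1]/2.8-.35,23)[:2]))
"
```

```text
R lug top near edge (exp) [ 55.48811149 272.5630181 ] [ 29.77425662 272.53672196]
L [281.44649177 272.79409321] tip [283.58127116 265.79879045]
top [248.1  82.5] [[220.6, -20.7], [222.6, -88.9], [211.2, -89.0], [209.2, -20.9]]
top [249.8  98.2] [[190.5, -20.7], [185.9, -90.0], [174.6, -89.1], [179.2, -20.0]]
top [289.9 233.5] [[-91.8, -65.7], [-90.7, -105.0], [-106.5, -105.4], [-107.6, -66.2]]
top [202.7 248.5] [[-91.4, 108.7], [-91.6, 67.9], [-107.2, 67.8], [-107.1, 108.5]]
w [ 71.8 270.4] [[-118.7, -101.8], [-121.5, -47.6], [-101.5, -50.5], [-98.6, -106.2]]
w [301.2 261.5] [[-119.9, 99.2], [-120.0, 106.8], [-115.7, 106.9], [-115.7, 99.2]]
cyl right (np.float64(37.20569371855643), np.float64(-76.23787015856828))
(np.float64(61.149074311095646), np.float64(62.40250145644117))
(np.float64(59.91930132802115), np.float64(-0.2213386419758585))
```

Lug near faces are at case x ≈ −107 on both ends, as expected. The cylinders are at case (37,−76), (60,0) and (61,62), all within limits. Descending behind the left lug.

play_rows([
  {"tx":-0.005,"ty":-0.005,"tz":0.15,"spin":0,"gripper":1},
  {"tx":-0.005,"ty":-0.005,"tz":0.29,"spin":0,"gripper":1},
  {"tx":-0.005,"ty":-0.005,"tz":0.29,"spin":0,"gripper":1},
  {"tx":-0.005,"ty":-0.005,"tz":0.29,"spin":0,"gripper":1},
  {"tx":-0.005,"ty":-0.005,"tz":0.29,"spin":0,"gripper":1},
])

```text
clock: 27.22
position: [404.1, 32.0, 74.3]
ee_rot: [-0.083, 0.997, 0.001, 0.002]
contact_force: [1.4, 0.2, -0.1]
gripper_width: 0.1
```

```bash
python3 -c "
from h import *
save('scene','s1.png')
pc(-119,88,72)"
```

```text
case pos [-145.7   87.9]
t=27.3 pos [403.9  32.   74.3] ang -170.51 grip -0.1 F [0.7 0.3 0.4] tilt [-0.003  0.001 -1.   ]
  tx,ty,tz [-1.068e-01  1.000e-04  9.400e-03] spin 0.0021
```

View pics/s1.png

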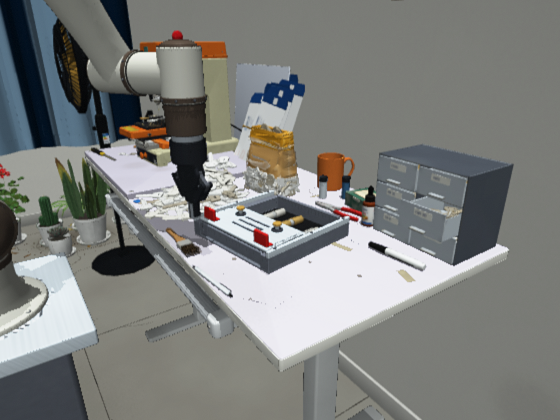

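The closed fingers are behind the left lug at the right height. Pushing slowly, first to case x ≈ −110.

play_rows([
  {"tx":-0.04,"ty":0,"tz":0,"spin":0,"gripper":1},
  {"tx":-0.08,"ty":0,"tz":0,"spin":0,"gripper":1},
  {"tx":-0.1,"ty":0,"tz":0,"spin":0,"gripper":1},
  {"tx":-0.115,"ty":0,"tz":0,"spin":0,"gripper":1},
  {"tx":-0.13,"ty":0,"tz":0,"spin":0,"gripper":1},
  {"tx":-0.145,"ty":0,"tz":0,"spin":0,"gripper":1},
  {"tx":-0.145,"ty":0,"tz":0,"spin":0,"gripper":1},
])

```text
clock: 28.15
position: [436.8, 37.1, 72.2]
ee_rot: [-0.082, 0.997, -0.0, -0.002]
contact_force: [-4.5, 2.1, -0.2]
gripper_width: 0.2
```

```bash
cat > lugs.py <<'E'
from h import *
def lugs(f='l.png'):
    I=save('top',f); hsv=cv2.cvtColor(I['frame'],cv2.COLOR_RGB2HSV).astype(int)
    m=((hsv[...,0]<8)|(hsv[...,0]>172))&(hsv[...,1]>140)&(hsv[...,2]>50)
    for c,st,r in blobs(I,m,15):
        if c[1]<130: continue
        b=cv2.boxPoints(r); Q=np.array([W2C(*onz(I,*q,72)[:2]) for q in b]); print('red',c.round(1),st[4],'x',Q[:,0].min().round(1),Q[:,0].max().round(1),'y',Q[:,1].min().round(),Q[:,1].max().round())
    m=(hsv[...,0]>18)&(hsv[...,0]<35)&(hsv[...,1]>120)&(hsv[...,2]>80); v,u=np.mgrid[0:420,0:560]
    m&=(u>165)&(u<315)&(v>120)&(v<270)
    for c,st,r in blobs(I,m,15): print('pin',c.round(1),st[4],np.round(W2C(*onz(I,*c,62)[:2]),1))
E
python3 -c "
from lugs import *
lugs('l1.png'); pc(-145,88,74)"
```

```text
red [558.  140.6] 28 x -16.2 5.0 y -657.0 -647.0
red [428.8 144.7] 45 x 16.3 45.0 y -402.0 -379.0
red [288.8 233.4] 157 x -106.7 -90.4 y -104.0 -64.0
pin [235.6 166.4] 350 [52.1 -1.7]
pin [271.7 203.7] 73 [-34.2 -60.4]
pin [210.  211.7] 75 [-29.6  63.2]
case pos [-112.4   87.6]
t=28.2 pos [436.8  37.1  72.2] ang -170.56 grip 0.1 F [-4.7  3.  -0.1] tilt [ 0.004 -0.    -1.   ]
  tx,ty,tz [ 0.1304  0.0017 -0.0065] spin 0.0008
```

Pins confirm the left end moved about 8 mm and the cover is slightly left-ahead. Now to the right lug.

play_rows([
  {"tx":0.06,"ty":0,"tz":0,"spin":0,"gripper":1},
  {"tx":0.12,"ty":0,"tz":0,"spin":0,"gripper":1},
  {"tx":0.12,"ty":-0.2,"tz":0,"spin":0,"gripper":1},
  {"tx":0.12,"ty":-0.4,"tz":0,"spin":0,"gripper":1},
  {"tx":0.12,"ty":-0.6,"tz":0,"spin":0,"gripper":1},
  {"tx":0.12,"ty":-0.702,"tz":0,"spin":0,"gripper":1},
  {"tx":0.12,"ty":-0.702,"tz":0,"spin":0,"gripper":1},
  {"tx":0.12,"ty":-0.702,"tz":0,"spin":0,"gripper":1},
])

```text
clock: 29.2
position: [437.5, -140.2, 73.2]
ee_rot: [-0.083, 0.997, 0.0, 0.0]
contact_force: [0.0, -0.1, 0.2]
gripper_width: 0.3
```

```bash
python3 -c "
from h import *
pc(-104,-88,74)"
```

```text
case pos [-140.7  -87.4]
t=29.2 pos [ 437.5 -140.2   73.2] ang -170.51 grip 0.3 F [ 0.  -0.1  0.2] tilt [-0.  0. -1.]
  tx,ty,tz [-0.1468 -0.0027 -0.0032] spin 0.002
```

play_rows([
  {"tx":-0.04,"ty":0,"tz":0,"spin":0,"gripper":1},
  {"tx":-0.075,"ty":0,"tz":0,"spin":0,"gripper":1},
  {"tx":-0.095,"ty":0,"tz":0,"spin":0,"gripper":1},
  {"tx":-0.11,"ty":0,"tz":0,"spin":0,"gripper":1},
  {"tx":-0.125,"ty":0,"tz":0,"spin":0,"gripper":1},
  {"tx":-0.14,"ty":0,"tz":0,"spin":0,"gripper":1},
  {"tx":-0.155,"ty":0,"tz":0,"spin":0,"gripper":1},
  {"tx":-0.165,"ty":0,"tz":0,"spin":0,"gripper":1},
  {"tx":-0.165,"ty":0,"tz":0,"spin":0,"gripper":1},
])

```text
clock: 30.32
position: [473.9, -135.0, 71.8]
ee_rot: [-0.082, 0.997, -0.0, -0.006]
contact_force: [-6.5, -8.2, 2.0]
gripper_width: 0.1
```

```bash
python3 -c "
from lugs import *
lugs('l2.png'); pc(-130,88,74)"
```

```text
red [558.  140.5] 26 x -14.2 5.0 y -657.0 -647.0
red [428.7 145. ] 45 x 16.3 43.6 y -400.0 -380.0
pin [235.7 166.6] 341 [51.7 -1.7]
pin [269.7 195.4] 32 [-17.1 -59.2]
case pos [-103.9  -88.2]
t=30.4 pos [ 473.9 -135.    71.8] ang -170.57 grip 0.6 F [-7.4 -8.1  2.3] tilt [ 0.012  0.001 -1.   ]
  tx,ty,tz [ 0.104   0.705  -0.0074] spin 0.0007
```

play_rows([
  {"tx":0.06,"ty":0,"tz":0,"spin":0,"gripper":1},
  {"tx":0.11,"ty":0,"tz":0,"spin":0,"gripper":1},
  {"tx":0.11,"ty":0.2,"tz":0,"spin":0,"gripper":1},
  {"tx":0.11,"ty":0.4,"tz":0,"spin":0,"gripper":1},
  {"tx":0.11,"ty":0.6,"tz":0,"spin":0,"gripper":1},
  {"tx":0.11,"ty":0.705,"tz":0,"spin":0,"gripper":1},
  {"tx":0.11,"ty":0.705,"tz":0,"spin":0,"gripper":1},
  {"tx":0.11,"ty":0.705,"tz":0,"spin":0,"gripper":1},
])

```text
clock: 31.38
position: [422.5, 35.5, 73.2]
ee_rot: [-0.083, 0.997, 0.0, 0.0]
contact_force: [0.5, 0.2, 0.7]
gripper_width: -0.1
```

```bash
python3 -c "
from lugs import *
lugs('l3.png'); pc(-94,88,74)"
```

```text
red [558.  140.6] 27 x -14.2 5.0 y -657.0 -647.0
red [428.4 145.3] 43 x 16.4 40.8 y -399.0 -385.0
red [289. 226.] 156 x -93.1 -75.4 y -106.0 -67.0
red [207.4 242.3] 75 x -99.6 -79.9 y 66.0 94.0
pin [235.6 166.5] 345 [52.  -1.6]
pin [269.9 197.8] 73 [-21.9 -59. ]
pin [208.8 210.4] 77 [-26.5  65. ]
case pos [-126.8   88. ]
t=31.4 pos [422.5  35.1  73.1] ang -170.55 grip 0.1 F [ 0.4 -0.1  0.4] tilt [-0.  0. -1.]
  tx,ty,tz [-0.1312 -0.     -0.0034] spin 0.0011
```

Pin positions give left ≈7.7 mm and right ≈15.5 mm, as intended. Next left to about 26.

play_rows([
  {"tx":-0.05,"ty":0,"tz":0,"spin":0,"gripper":1},
  {"tx":-0.07,"ty":0,"tz":0,"spin":0,"gripper":1},
  {"tx":-0.085,"ty":0,"tz":0,"spin":0,"gripper":1},
  {"tx":-0.1,"ty":0,"tz":0,"spin":0,"gripper":1},
  {"tx":-0.115,"ty":0,"tz":0,"spin":0,"gripper":1},
  {"tx":-0.13,"ty":0,"tz":0,"spin":0,"gripper":1},
  {"tx":-0.142,"ty":0,"tz":0,"spin":0,"gripper":1},
  {"tx":-0.142,"ty":0,"tz":0,"spin":0,"gripper":1},
  {"tx":-0.06,"ty":0,"tz":0,"spin":0,"gripper":1},
  {"tx":-0.01,"ty":0,"tz":0,"spin":0,"gripper":1},
  {"tx":-0.01,"ty":-0.2,"tz":0,"spin":0,"gripper":1},
  {"tx":-0.01,"ty":-0.3,"tz":0,"spin":0,"gripper":1},
])

```text
clock: 32.92
position: [438.1, -39.0, 73.3]
ee_rot: [-0.083, 0.997, 0.0, 0.001]
contact_force: [0.3, 0.3, 0.5]
gripper_width: -0.1
```

```bash
cat >> lugs.py <<'E'
def runners(f):
    I=save('top',f); hsv=cv2.cvtColor(I['frame'],cv2.COLOR_RGB2HSV).astype(int)
    m=(hsv[...,0]>18)&(hsv[...,0]<35)&(hsv[...,1]>120)&(hsv[...,2]>80); v,u=np.mgrid[0:420,0:560]
    m&=(u>165)&(u<315)&(v>120)&(v<270); d={}
    for c,st,r in blobs(I,m,15):
        p=W2C(*onz(I,*c,62)[:2])
        if abs(abs(p[1])-62)<9: d['L' if p[1]>0 else 'R']=p[0]+35.85; print('pin',p,st[4])
    if len(d)==2:
        mid=(d['L']+d['R'])/2; k=(d['L']-d['R'])/124*108; print('runner L %.1f R %.1f diff %.1f'%(mid+k,mid-k,2*k))
    else: print(d)
E
python3 -c "
from lugs import *
runners('l4.png'); pc(-120,-88,74)"
```

```text
pin (np.float64(-17.401267170620198), np.float64(-60.55449517653636)) 75
pin (np.float64(-10.66565570649169), np.float64(63.0030778754403)) 77
runner L 27.7 R 16.0 diff 11.7
case pos [-123.7   10.9]
t=33.0 pos [438.2 -40.4  73.2] ang -170.61 grip 0.6 F [ 1.1 -2.3  0.5] tilt [-0.001 -0.    -1.   ]
  tx,ty,tz [-0.0147 -0.3956 -0.0029] spin -0.0003
```

play_rows([
  {"tx":0,"ty":-0.2,"tz":0,"spin":0,"gripper":1},
  {"tx":0,"ty":-0.396,"tz":0,"spin":0,"gripper":1},
  {"tx":0,"ty":-0.396,"tz":0,"spin":0,"gripper":1},
  {"tx":-0.05,"ty":-0.396,"tz":0,"spin":0,"gripper":1},
  {"tx":-0.08,"ty":-0.396,"tz":0,"spin":0,"gripper":1},
  {"tx":-0.095,"ty":-0.396,"tz":0,"spin":0,"gripper":1},
  {"tx":-0.11,"ty":-0.396,"tz":0,"spin":0,"gripper":1},
  {"tx":-0.125,"ty":-0.396,"tz":0,"spin":0,"gripper":1},
  {"tx":-0.14,"ty":-0.396,"tz":0,"spin":0,"gripper":1},
  {"tx":-0.155,"ty":-0.396,"tz":0,"spin":0,"gripper":1},
  {"tx":-0.168,"ty":-0.396,"tz":0,"spin":0,"gripper":1},
  {"tx":-0.168,"ty":-0.396,"tz":0,"spin":0,"gripper":1},
])

```text
clock: 34.48
position: [490.4, -129.4, 71.8]
ee_rot: [-0.083, 0.997, -0.0, -0.006]
contact_force: [-7.5, -7.0, 2.4]
gripper_width: -0.3
```

```bash
python3 -c "
from lugs import *
runners('l5.png'); pc(-110,0,74)"
```

```text
{}
case pos [-86.7 -85.3]
t=34.5 pos [ 490.4 -129.4   71.8] ang -170.5 grip -0.3 F [-7.  -7.2  2.7] tilt [ 0.011  0.001 -1.   ]
  tx,ty,tz [ 0.0925  0.3415 -0.0074] spin 0.0021
```

play_rows([
  {"tx":0.05,"ty":0,"tz":0,"spin":0,"gripper":1},
  {"tx":0.1,"ty":0,"tz":0,"spin":0,"gripper":1},
  {"tx":0.1,"ty":0.2,"tz":0,"spin":0,"gripper":1},
  {"tx":0.1,"ty":0.35,"tz":0,"spin":0,"gripper":1},
  {"tx":0.1,"ty":0.35,"tz":0,"spin":0,"gripper":1},
])

```text
clock: 35.15
position: [455.9, -44.5, 73.6]
ee_rot: [-0.085, 0.996, 0.0, 0.001]
contact_force: [0.2, -0.6, 0.5]
gripper_width: 0.2
```

```bash
python3 -c "
from lugs import *
runners('l6.png'); pc(-75,88,74)"
```

```text
pin (np.float64(-4.037011131084574), np.float64(-59.21981233754823)) 75
pin (np.float64(-7.005359137414722), np.float64(64.63727511320216)) 76
runner L 27.7 R 32.9 diff -5.2
case pos [-106.8    3.2]
t=35.2 pos [456.1 -45.3  73.5] ang -170.34 grip -0.0 F [ 0.7 -0.4  1.3] tilt [-0.002  0.    -1.   ]
  tx,ty,tz [-0.1287  0.3387 -0.0017] spin 0.0058
```

play_rows([
  {"tx":0,"ty":0.2,"tz":0,"spin":0.006,"gripper":1},
  {"tx":0,"ty":0.34,"tz":0,"spin":0.006,"gripper":1},
  {"tx":0,"ty":0.34,"tz":0,"spin":0.006,"gripper":1},
  {"tx":-0.04,"ty":0.34,"tz":0,"spin":0.006,"gripper":1},
  {"tx":-0.06,"ty":0.34,"tz":0,"spin":0.006,"gripper":1},
  {"tx":-0.075,"ty":0.34,"tz":0,"spin":0.006,"gripper":1},
  {"tx":-0.09,"ty":0.34,"tz":0,"spin":0.006,"gripper":1},
  {"tx":-0.105,"ty":0.34,"tz":0,"spin":0.006,"gripper":1},
  {"tx":-0.12,"ty":0.34,"tz":0,"spin":0.006,"gripper":1},
  {"tx":-0.136,"ty":0.34,"tz":0,"spin":0.006,"gripper":1},
  {"tx":-0.136,"ty":0.34,"tz":0,"spin":0.006,"gripper":1},
])

```text
clock: 36.58
position: [473.7, 42.3, 72.0]
ee_rot: [-0.079, 0.997, -0.0, -0.002]
contact_force: [-4.2, 2.8, -0.7]
gripper_width: -0.3
```

```bash
python3 -c "
from lugs import *
runners('l7.png'); pc(-95,0,74)"
```

```text
pin (np.float64(-0.29635525337964097), np.float64(-60.9750226147823)) 71
pin (np.float64(7.004084067838442), np.float64(62.866309126247494)) 75
runner L 45.6 R 32.8 diff 12.7
case pos [-75.1  86.7]
t=36.6 pos [473.7  42.3  72. ] ang -170.88 grip 0.2 F [-4.1  1.8 -0.7] tilt [ 0.005  0.    -1.   ]
  tx,ty,tz [ 0.0779 -0.3471 -0.0077] spin -0.0063
```

play_rows([
  {"tx":0.08,"ty":0,"tz":0,"spin":0,"gripper":1},
  {"tx":0.09,"ty":-0.2,"tz":0,"spin":0,"gripper":1},
  {"tx":0.09,"ty":-0.42,"tz":0,"spin":0,"gripper":1},
  {"tx":0.09,"ty":-0.64,"tz":0,"spin":-0.006,"gripper":1},
  {"tx":0.09,"ty":-0.7,"tz":0,"spin":-0.006,"gripper":1},
  {"tx":0.055,"ty":-0.7,"tz":0,"spin":-0.006,"gripper":1},
  {"tx":0.035,"ty":-0.7,"tz":0,"spin":-0.006,"gripper":1},
  {"tx":0.015,"ty":-0.7,"tz":0,"spin":-0.006,"gripper":1},
  {"tx":-0.005,"ty":-0.7,"tz":0,"spin":-0.006,"gripper":1},
  {"tx":-0.025,"ty":-0.7,"tz":0,"spin":-0.006,"gripper":1},
  {"tx":-0.044,"ty":-0.7,"tz":0,"spin":-0.006,"gripper":1},
  {"tx":-0.044,"ty":-0.7,"tz":0,"spin":-0.006,"gripper":1},
])

```text
clock: 38.12
position: [510.0, -128.3, 71.8]
ee_rot: [-0.083, 0.997, -0.0, -0.006]
contact_force: [-6.8, -7.7, 1.3]
gripper_width: 0.2
```

```bash
python3 -c "
from lugs import *
runners('l8.png'); pc(-85,0,74)"
```

```text
{}
case pos [-67.2 -87.4]
t=38.2 pos [ 510.  -128.2   71.8] ang -170.46 grip -0.2 F [-6.4 -6.9  0.7] tilt [ 0.011  0.    -1.   ]
  tx,ty,tz [ 0.0703  0.3499 -0.008 ] spin 0.0032
```

play_rows([
  {"tx":0.08,"ty":0,"tz":0,"spin":0,"gripper":1},
  {"tx":0.09,"ty":0.2,"tz":0,"spin":0,"gripper":1},
  {"tx":0.09,"ty":0.42,"tz":0,"spin":0,"gripper":1},
  {"tx":0.09,"ty":0.64,"tz":0,"spin":0,"gripper":1},
  {"tx":0.09,"ty":0.702,"tz":0,"spin":0,"gripper":1},
  {"tx":0.07,"ty":0.702,"tz":0,"spin":0,"gripper":1},
  {"tx":0.05,"ty":0.702,"tz":0,"spin":0,"gripper":1},
  {"tx":0.03,"ty":0.702,"tz":0,"spin":0,"gripper":1},
  {"tx":0.01,"ty":0.702,"tz":0,"spin":0,"gripper":1},
  {"tx":-0.01,"ty":0.702,"tz":0,"spin":0,"gripper":1},
  {"tx":-0.026,"ty":0.702,"tz":0,"spin":0,"gripper":1},
  {"tx":-0.026,"ty":0.702,"tz":0,"spin":0,"gripper":1},
])

```text
clock: 39.67
position: [490.2, 45.0, 71.9]
ee_rot: [-0.081, 0.997, -0.0, -0.002]
contact_force: [-4.2, 1.9, -0.3]
gripper_width: 0.2
```

```bash
python3 -c "
from lugs import *
runners('l9.png'); pc(-85,0,74)"
```

```text
pin (np.float64(18.29287007551892), np.float64(-60.6479133496039)) 74
pin (np.float64(23.92677583252442), np.float64(63.21467025768467)) 74
runner L 61.9 R 52.1 diff 9.8
case pos [-58.4  86.7]
t=39.7 pos [490.2  45.   72. ] ang -170.66 grip 0.2 F [-4.7  1.8 -0.8] tilt [ 0.005 -0.    -1.   ]
  tx,ty,tz [ 0.1061 -0.3469 -0.0077] spin -0.0013
```

play_rows([
  {"tx":0.08,"ty":0,"tz":0,"spin":0,"gripper":1},
  {"tx":0.09,"ty":-0.2,"tz":0,"spin":0,"gripper":1},
  {"tx":0.09,"ty":-0.42,"tz":0,"spin":0,"gripper":1},
  {"tx":0.09,"ty":-0.64,"tz":0,"spin":0,"gripper":1},
  {"tx":0.09,"ty":-0.7,"tz":0,"spin":0,"gripper":1},
  {"tx":0.055,"ty":-0.7,"tz":0,"spin":0,"gripper":1},
  {"tx":0.035,"ty":-0.7,"tz":0,"spin":0,"gripper":1},
  {"tx":0.015,"ty":-0.7,"tz":0,"spin":0,"gripper":1},
  {"tx":-0.005,"ty":-0.7,"tz":0,"spin":0,"gripper":1},
  {"tx":-0.025,"ty":-0.7,"tz":0,"spin":0,"gripper":1},
  {"tx":-0.047,"ty":-0.7,"tz":0,"spin":0,"gripper":1},
  {"tx":-0.047,"ty":-0.7,"tz":0,"spin":0,"gripper":1},
])

```text
clock: 41.22
position: [527.9, -125.0, 71.8]
ee_rot: [-0.083, 0.997, -0.0, -0.006]
contact_force: [-5.6, -7.9, 0.1]
gripper_width: -0.2
```

```bash
python3 -c "
from lugs import *
runners('l10.png'); pc(-85,0,74)"
```

```text
{}
case pos [-48.9 -87.1]
t=41.3 pos [ 527.9 -124.9   71.8] ang -170.46 grip 0.4 F [-6.7 -8.   0.6] tilt [ 0.011  0.    -1.   ]
  tx,ty,tz [ 0.1434  0.3489 -0.0072] spin 0.0031
```

play_rows([
  {"tx":0.08,"ty":0,"tz":0,"spin":0,"gripper":1},
  {"tx":0.09,"ty":0.2,"tz":0,"spin":0,"gripper":1},
  {"tx":0.09,"ty":0.42,"tz":0,"spin":0,"gripper":1},
  {"tx":0.09,"ty":0.64,"tz":0,"spin":0,"gripper":1},
  {"tx":0.09,"ty":0.704,"tz":0,"spin":0,"gripper":1},
  {"tx":0.07,"ty":0.704,"tz":0,"spin":0,"gripper":1},
  {"tx":0.05,"ty":0.704,"tz":0,"spin":0,"gripper":1},
  {"tx":0.03,"ty":0.704,"tz":0,"spin":0,"gripper":1},
  {"tx":0.01,"ty":0.704,"tz":0,"spin":0,"gripper":1},
  {"tx":-0.01,"ty":0.704,"tz":0,"spin":0,"gripper":1},
  {"tx":-0.026,"ty":0.704,"tz":0,"spin":0,"gripper":1},
  {"tx":-0.026,"ty":0.704,"tz":0,"spin":0,"gripper":1},
])

```text
clock: 42.78
position: [508.1, 48.8, 71.9]
ee_rot: [-0.081, 0.997, -0.0, -0.002]
contact_force: [-4.8, 2.8, -0.5]
gripper_width: -0.1
```

```bash
python3 -c "
from lugs import *
runners('l11.png'); pc(-85,0,74)"
```

```text
pin (np.float64(36.70565144006942), np.float64(-60.55391176708507)) 72
pin (np.float64(42.313545309873795), np.float64(63.05507036078092)) 72
runner L 80.2 R 70.5 diff 9.8
case pos [-40.2  87.6]
t=42.8 pos [508.1  48.9  71.9] ang -170.67 grip 0.0 F [-3.9  2.5 -1.3] tilt [ 0.005  0.    -1.   ]
  tx,ty,tz [ 0.179  -0.3507 -0.0076] spin -0.0016
```

L 80, R 70.5. Same pattern again for the right end.

play_rows([
  {"tx":0.08,"ty":0,"tz":0,"spin":0,"gripper":1},
  {"tx":0.09,"ty":-0.2,"tz":0,"spin":0,"gripper":1},
  {"tx":0.09,"ty":-0.42,"tz":0,"spin":0,"gripper":1},
  {"tx":0.09,"ty":-0.64,"tz":0,"spin":0,"gripper":1},
  {"tx":0.09,"ty":-0.704,"tz":0,"spin":0,"gripper":1},
  {"tx":0.055,"ty":-0.704,"tz":0,"spin":0,"gripper":1},
  {"tx":0.035,"ty":-0.704,"tz":0,"spin":0,"gripper":1},
  {"tx":0.015,"ty":-0.704,"tz":0,"spin":0,"gripper":1},
  {"tx":-0.005,"ty":-0.704,"tz":0,"spin":0,"gripper":1},
  {"tx":-0.025,"ty":-0.704,"tz":0,"spin":0,"gripper":1},
  {"tx":-0.047,"ty":-0.704,"tz":0,"spin":0,"gripper":1},
  {"tx":-0.047,"ty":-0.704,"tz":0,"spin":0,"gripper":1},
])

```text
clock: 44.32
position: [546.0, -122.0, 71.8]
ee_rot: [-0.083, 0.997, -0.0, -0.006]
contact_force: [-6.9, -8.3, 0.9]
gripper_width: -0.4
```

```bash
python3 -c "
from lugs import *
runners('l12.png'); pc(-85,0,74)"
```

```text
{}
case pos [-30.6 -87.2]
t=44.4 pos [ 546.  -122.    71.8] ang -170.46 grip 0.3 F [-6.4 -8.1  0.5] tilt [ 0.011  0.    -1.   ]
  tx,ty,tz [ 0.2167  0.3493 -0.0063] spin 0.003
```

play_rows([
  {"tx":0.08,"ty":0,"tz":0,"spin":0,"gripper":1},
  {"tx":0.09,"ty":0.2,"tz":0,"spin":0,"gripper":1},
  {"tx":0.09,"ty":0.42,"tz":0,"spin":0,"gripper":1},
  {"tx":0.09,"ty":0.64,"tz":0,"spin":0,"gripper":1},
  {"tx":0.09,"ty":0.704,"tz":0,"spin":0,"gripper":1},
  {"tx":0.07,"ty":0.704,"tz":0,"spin":0,"gripper":1},
  {"tx":0.05,"ty":0.704,"tz":0,"spin":0,"gripper":1},
  {"tx":0.03,"ty":0.704,"tz":0,"spin":0,"gripper":1},
  {"tx":0.01,"ty":0.704,"tz":0,"spin":0,"gripper":1},
  {"tx":-0.01,"ty":0.704,"tz":0,"spin":0,"gripper":1},
  {"tx":-0.026,"ty":0.704,"tz":0,"spin":0,"gripper":1},
  {"tx":-0.026,"ty":0.704,"tz":0,"spin":0,"gripper":1},
])

```text
clock: 45.88
position: [526.1, 51.9, 71.9]
ee_rot: [-0.081, 0.997, -0.0, -0.002]
contact_force: [-5.1, 2.4, -0.7]
gripper_width: 0.0
```

```bash
python3 -c "
from lugs import *
runners('l13.png'); pc(-85,0,74)"
```

```text
pin (np.float64(55.06193274962612), np.float64(-60.48049386758913)) 71
pin (np.float64(59.961174949213124), np.float64(63.06487953895868)) 72
runner L 97.6 R 89.1 diff 8.5
case pos [-21.8  87.7]
t=45.9 pos [526.1  51.9  71.9] ang -170.67 grip 0.0 F [-4.3  2.5 -1.4] tilt [ 0.005  0.    -1.   ]
  tx,ty,tz [ 0.2523 -0.3509 -0.0072] spin -0.0015
```

play_rows([
  {"tx":0.08,"ty":0,"tz":0,"spin":0,"gripper":1},
  {"tx":0.09,"ty":-0.2,"tz":0,"spin":0,"gripper":1},
  {"tx":0.09,"ty":-0.42,"tz":0,"spin":0,"gripper":1},
  {"tx":0.09,"ty":-0.64,"tz":0,"spin":0,"gripper":1},
  {"tx":0.09,"ty":-0.704,"tz":0,"spin":0,"gripper":1},
  {"tx":0.055,"ty":-0.704,"tz":0,"spin":0,"gripper":1},
  {"tx":0.035,"ty":-0.704,"tz":0,"spin":0,"gripper":1},
  {"tx":0.015,"ty":-0.704,"tz":0,"spin":0,"gripper":1},
  {"tx":-0.005,"ty":-0.704,"tz":0,"spin":0,"gripper":1},
  {"tx":-0.025,"ty":-0.704,"tz":0,"spin":0,"gripper":1},
  {"tx":-0.045,"ty":-0.704,"tz":0,"spin":0,"gripper":1},
  {"tx":-0.045,"ty":-0.704,"tz":0,"spin":0,"gripper":1},
])

```text
clock: 47.42
position: [563.5, -119.2, 71.8]
ee_rot: [-0.083, 0.997, -0.0, -0.006]
contact_force: [-7.2, -8.4, 1.4]
gripper_width: -0.0
```

play_rows([
  {"tx":0.08,"ty":0,"tz":0,"spin":0,"gripper":1},
  {"tx":0.09,"ty":0.2,"tz":0,"spin":0,"gripper":1},
  {"tx":0.09,"ty":0.42,"tz":0,"spin":0,"gripper":1},
  {"tx":0.09,"ty":0.64,"tz":0,"spin":0,"gripper":1},
  {"tx":0.09,"ty":0.704,"tz":0,"spin":0,"gripper":1},
  {"tx":0.07,"ty":0.704,"tz":0,"spin":0,"gripper":1},
  {"tx":0.05,"ty":0.704,"tz":0,"spin":0,"gripper":1},
  {"tx":0.03,"ty":0.704,"tz":0,"spin":0,"gripper":1},
  {"tx":0.01,"ty":0.704,"tz":0,"spin":0,"gripper":1},
  {"tx":-0.01,"ty":0.704,"tz":0,"spin":0,"gripper":1},
  {"tx":-0.026,"ty":0.704,"tz":0,"spin":0,"gripper":1},
  {"tx":-0.026,"ty":0.704,"tz":0,"spin":0,"gripper":1},
])

```text
clock: 48.92
position: [542.5, 54.7, 71.8]
ee_rot: [-0.081, 0.997, -0.0, -0.004]
contact_force: [-7.4, 2.5, 1.8]
gripper_width: 0.1
```

```bash
python3 -c "
from lugs import *
runners('l14.png'); pc(-85,0,74)"
```

```text
pin (np.float64(72.34221389885573), np.float64(-60.44562200956317)) 70
pin (np.float64(76.92430769759906), np.float64(63.246619017404065)) 72
runner L 114.5 R 106.5 diff 8.0
case pos [-5.2 87.7]
t=49.0 pos [542.5  54.7  71.8] ang -170.68 grip 0.1 F [-7.2  2.5  2.7] tilt [ 0.007  0.    -1.   ]
  tx,ty,tz [ 0.3186 -0.3512 -0.0065] spin -0.0019
```

The left end is at its stop. Now the right end to its stop.

play_rows([
  {"tx":0.08,"ty":0,"tz":0,"spin":0,"gripper":1},
  {"tx":0.09,"ty":-0.2,"tz":0,"spin":0,"gripper":1},
  {"tx":0.09,"ty":-0.42,"tz":0,"spin":0,"gripper":1},
  {"tx":0.09,"ty":-0.64,"tz":0,"spin":0,"gripper":1},
  {"tx":0.09,"ty":-0.704,"tz":0,"spin":0,"gripper":1},
  {"tx":0.06,"ty":-0.704,"tz":0,"spin":0,"gripper":1},
  {"tx":0.04,"ty":-0.704,"tz":0,"spin":0,"gripper":1},
  {"tx":0.02,"ty":-0.704,"tz":0,"spin":0,"gripper":1},
  {"tx":0,"ty":-0.704,"tz":0,"spin":0,"gripper":1},
  {"tx":-0.02,"ty":-0.704,"tz":0,"spin":0,"gripper":1},
  {"tx":-0.04,"ty":-0.704,"tz":0,"spin":0,"gripper":1},
  {"tx":-0.04,"ty":-0.704,"tz":0,"spin":0,"gripper":1},
])

```text
clock: 50.48
position: [572.6, -117.5, 71.9]
ee_rot: [-0.082, 0.997, -0.0, -0.014]
contact_force: [-21.2, -8.4, 15.4]
gripper_width: -0.2
```

play_rows([
  {"tx":0.08,"ty":0,"tz":0,"spin":0,"gripper":1},
  {"tx":0.12,"ty":0,"tz":0,"spin":0,"gripper":1},
  {"tx":0.12,"ty":0.2,"tz":0,"spin":0,"gripper":1},
  {"tx":0.12,"ty":0.35,"tz":0,"spin":0,"gripper":1},
  {"tx":0.12,"ty":0.35,"tz":0,"spin":0,"gripper":1},
])

```text
clock: 51.1
position: [540.6, -31.7, 73.5]
ee_rot: [-0.085, 0.996, 0.0, 0.001]
contact_force: [0.6, -0.4, -0.1]
gripper_width: 0.1
```

```bash
python3 -c "
from lugs import *
runners('l15.png'); pc(62,62,150)"
```

```text
pin (np.float64(78.61712502485963), np.float64(-59.71491706740088)) 68
{'R': np.float64(114.46712502485963)}
case pos [-21.2   1.7]
t=51.1 pos [540.8 -32.8  73.4] ang -170.3 grip 0.0 F [-0.2  0.   0.3] tilt [-0.001 -0.    -1.   ]
  tx,ty,tz [-0.3346  0.2394 -0.3061] spin 0.0066
```

View pics/l15.png

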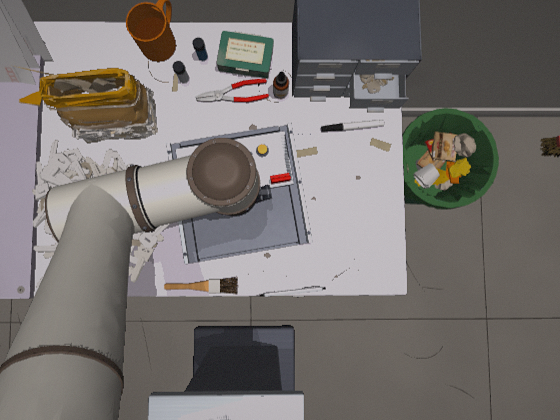

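The right end reached its stop (21 N), with its pin at +114.5. The arm hides the left pin. Lifting and moving over the left pin, checking the left end on the way.

play_rows([
  {"tx":0,"ty":0,"tz":-0.2,"spin":0.007,"gripper":1},
  {"tx":0,"ty":0,"tz":-0.4,"spin":0.007,"gripper":1},
  {"tx":0,"ty":0,"tz":-0.5,"spin":0.007,"gripper":1},
  {"tx":0,"ty":-0.3,"tz":-0.5,"spin":0.007,"gripper":1},
  {"tx":0,"ty":-0.6,"tz":-0.5,"spin":0.007,"gripper":1},
  {"tx":0,"ty":-0.8,"tz":-0.5,"spin":0.007,"gripper":1},
  {"tx":0,"ty":-0.8,"tz":-0.5,"spin":0.007,"gripper":1},
])

```text
clock: 52.02
position: [573.1, -235.9, 197.4]
ee_rot: [-0.077, 0.997, -0.0, -0.0]
contact_force: [-0.1, 0.2, -0.4]
gripper_width: -0.1
```

```bash
python3 -c "
from lugs import *
runners('l16.png'); lugs('l17.png'); pc(79,-60.5,150)"
```

```text
pin (np.float64(78.96785481857256), np.float64(64.27052830250773)) 64
{'L': np.float64(114.81785481857256)}
red [558.  140.5] 27 x -16.2 5.0 y -657.0 -647.0
red [288.6 176.6] 20 x 5.0 21.8 y -108.0 -98.0
red [190.1 192.8] 97 x 5.2 20.0 y 80.0 110.0
pin [201.1 158.9] 65 [78.7 64.3]
case pos [ -22.3 -201.7]
t=52.1 pos [ 572.9 -233.7  197.4] ang -171.01 grip -0.2 F [-0.1  1.3  0.1] tilt [ 0.001  0.    -1.   ]
  tx,ty,tz [-0.4013  0.5677  0.1896] spin -0.0091
```

View pics/l16.png

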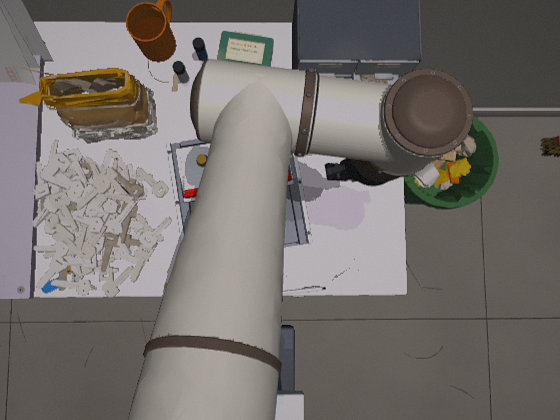

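Both ends read about 114.5 to 114.8 mm, so the cover is shut. Going over the right pin.

play_rows([
  {"tx":-0.2,"ty":0.2,"tz":0,"spin":-0.009,"gripper":1},
  {"tx":-0.401,"ty":0.4,"tz":0,"spin":-0.009,"gripper":1},
  {"tx":-0.401,"ty":0.567,"tz":0.1,"spin":-0.009,"gripper":1},
  {"tx":-0.401,"ty":0.567,"tz":0.25,"spin":-0.009,"gripper":1},
  {"tx":-0.401,"ty":0.567,"tz":0.35,"spin":-0.009,"gripper":1},
  {"tx":-0.401,"ty":0.567,"tz":0.35,"spin":-0.009,"gripper":1},
  {"tx":-0.401,"ty":0.567,"tz":0.35,"spin":-0.009,"gripper":1},
])

```text
clock: 53.0
position: [650.2, -75.2, 112.0]
ee_rot: [-0.084, 0.996, -0.0, 0.001]
contact_force: [0.2, -0.5, 0.3]
gripper_width: -0.0
```

```bash
python3 -c "
from lugs import *
im=save('wrist','w14.png')
runners('l18.png'); pc(79,-60.5,72)"
```

```text
pin (np.float64(75.61820145364423), np.float64(-59.691499891433125)) 39
pin (np.float64(78.7632417050169), np.float64(64.24130670104103)) 65
runner L 115.8 R 110.3 diff 5.5
case pos [ 79.9 -58.5]
t=53.1 pos [650.4 -75.6 112.4] ang -170.39 grip -0.1 F [0.3 0.1 0.3] tilt [-0.003 -0.    -1.   ]
  tx,ty,tz [ 0.0043 -0.008   0.1618] spin 0.0046
```

View pics/w14.png

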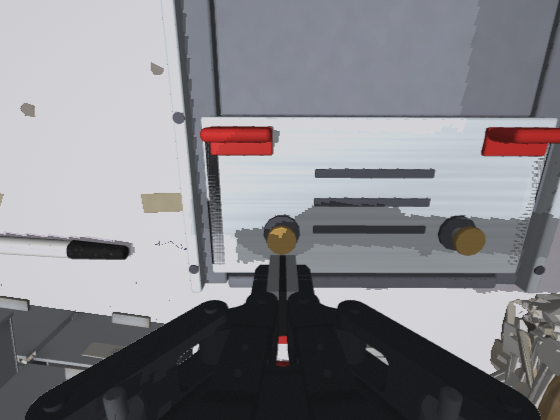

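```bash
python3 -c "
from h import *
im=dict(np.load('pics/w14.npz'));p=read_state()['position']
print('tcp xy at z62',proj(im,(p[0],p[1],62)))
for u,v in [(282,240),(468,241)]: print(np.round(W2C(*onz(im,u,v,62)[:2]),1), dep(im,u,v).round(1))
"
```

```text
tcp xy at z62 [282.9564292  240.72686338]
[ 79.4 -59.1] [649.1 -76.5  64. ]
[79.5 64. ] [629.3  43.4  64.4]
```

The point below the TCP projects to (283,241), right on the pin head at (282,240). Pressing straight down gently.

play_rows([
  {"tx":0.002,"ty":-0.002,"tz":0.08,"spin":0.004,"gripper":1},
  {"tx":0.002,"ty":-0.002,"tz":0.11,"spin":0.004,"gripper":1},
  {"tx":0.002,"ty":-0.002,"tz":0.125,"spin":0.004,"gripper":1},
  {"tx":0.002,"ty":-0.002,"tz":0.14,"spin":0.004,"gripper":1},
  {"tx":0.002,"ty":-0.002,"tz":0.155,"spin":0.004,"gripper":1},
  {"tx":0.002,"ty":-0.002,"tz":0.165,"spin":0.004,"gripper":1},
  {"tx":0.002,"ty":-0.002,"tz":0.165,"spin":0.004,"gripper":1},
])

```text
clock: 53.98
position: [649.7, -76.6, 71.1]
ee_rot: [-0.082, 0.997, -0.0, 0.001]
contact_force: [-1.6, 0.0, 5.7]
gripper_width: -0.2
```

```bash
python3 -c "
from h import *
pc(79.4,-59,72)"
```

```text
case pos [ 79.1 -59.3]
t=54.0 pos [649.7 -76.6  71.1] ang -170.56 grip -0.2 F [-1.6  0.   5.7] tilt [-0.002 -0.001 -1.   ]
  tx,ty,tz [-0.0014  0.001  -0.0035] spin 0.0008
```

play_rows([
  {"tx":0,"ty":0,"tz":0.012,"spin":0,"gripper":1},
  {"tx":0,"ty":0,"tz":0.02,"spin":0,"gripper":1},
  {"tx":0,"ty":0,"tz":0.02,"spin":0,"gripper":1},
])

```text
clock: 54.35
position: [649.8, -76.6, 67.8]
ee_rot: [-0.083, 0.997, -0.001, 0.001]
contact_force: [-4.6, 1.3, 12.4]
gripper_width: -0.3
```

play_rows([
  {"tx":0,"ty":0,"tz":0.01,"spin":0,"gripper":1},
  {"tx":0,"ty":0,"tz":0.016,"spin":0,"gripper":1},
  {"tx":0,"ty":0,"tz":0.016,"spin":0,"gripper":1},
])

```text
clock: 54.72
position: [650.0, -76.6, 67.3]
ee_rot: [-0.083, 0.997, -0.001, 0.002]
contact_force: [-10.7, 3.1, 26.3]
gripper_width: 0.1
```

The force rises steeply at z≈67.5 (tips at ~54 = home). Now the left pin.

play_rows([
  {"tx":0,"ty":0,"tz":-0.08,"spin":0,"gripper":1},
  {"tx":0,"ty":0,"tz":-0.2,"spin":0,"gripper":1},
  {"tx":0,"ty":0.2,"tz":-0.2,"spin":0,"gripper":1},
  {"tx":0,"ty":0.4,"tz":-0.2,"spin":0,"gripper":1},
  {"tx":0,"ty":0.492,"tz":-0.2,"spin":0,"gripper":1},
  {"tx":0,"ty":0.492,"tz":-0.2,"spin":0,"gripper":1},
  {"tx":0,"ty":0.492,"tz":-0.2,"spin":0,"gripper":1},
])

```text
clock: 55.6
position: [629.1, 44.2, 110.3]
ee_rot: [-0.082, 0.997, -0.0, -0.0]
contact_force: [-0.4, -0.9, 0.8]
gripper_width: -0.1
```

```bash
python3 -c "
from h import *
im=save('wrist','w15.png');p=read_state()['position']
print('tcp xy at z62',proj(im,(p[0],p[1],62)))
pc(79.5,64,72)"
```

```text
tcp xy at z62 [283.03045944 241.73938378]
case pos [78.5 62.9]
t=55.6 pos [629.1  43.8 110.2] ang -170.67 grip 0.3 F [ 0.4  1.1 -0.4] tilt [ 0. -0. -1.]
  tx,ty,tz [-0.0042  0.0046  0.1529] spin -0.0015
```

View pics/w15.png

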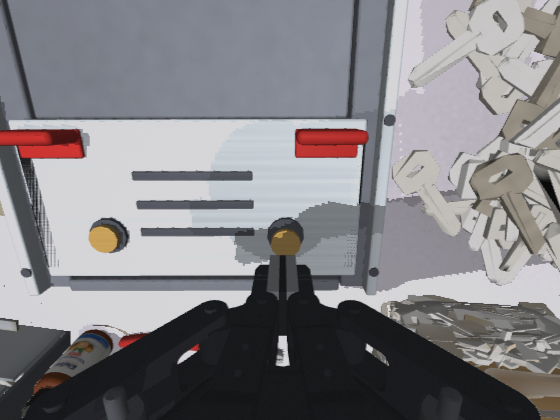

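The left pin head is at (286,241), about 1 mm from the line of descent. Pressing with a small correction.

play_rows([
  {"tx":-0.002,"ty":0.005,"tz":0.07,"spin":0,"gripper":1},
  {"tx":-0.002,"ty":0.005,"tz":0.1,"spin":0,"gripper":1},
  {"tx":-0.002,"ty":0.005,"tz":0.115,"spin":0,"gripper":1},
  {"tx":-0.002,"ty":0.005,"tz":0.13,"spin":0,"gripper":1},
  {"tx":-0.002,"ty":0.005,"tz":0.145,"spin":0,"gripper":1},
  {"tx":-0.002,"ty":0.005,"tz":0.16,"spin":0,"gripper":1},
  {"tx":-0.002,"ty":0.005,"tz":0.175,"spin":0,"gripper":1},
  {"tx":-0.002,"ty":0.005,"tz":0.175,"spin":0,"gripper":1},
])

```text
clock: 56.65
position: [629.5, 46.1, 68.0]
ee_rot: [-0.082, 0.997, -0.0, 0.0]
contact_force: [-2.0, -1.2, 5.9]
gripper_width: 0.3
```

play_rows([
  {"tx":0,"ty":0,"tz":0.01,"spin":0,"gripper":1},
  {"tx":0,"ty":0,"tz":0.02,"spin":0,"gripper":1},
  {"tx":0,"ty":0,"tz":0.02,"spin":0,"gripper":1},
])

```text
clock: 57.02
position: [629.8, 46.1, 67.4]
ee_rot: [-0.083, 0.997, -0.001, 0.001]
contact_force: [-9.1, 0.8, 24.7]
gripper_width: -0.3
```

Both pins bottomed at the same height. Lifting and backing off for a final look.

play_rows([
  {"tx":0,"ty":0,"tz":-0.2,"spin":0,"gripper":1},
  {"tx":0,"ty":0,"tz":-0.45,"spin":0,"gripper":1},
  {"tx":0,"ty":0,"tz":-0.7,"spin":0,"gripper":1},
  {"tx":0.3,"ty":0,"tz":-0.8,"spin":0,"gripper":1},
  {"tx":0.6,"ty":0.2,"tz":-0.8,"spin":0,"gripper":1},
  {"tx":0.8,"ty":0.5,"tz":-0.8,"spin":0,"gripper":1},
  {"tx":0.8,"ty":0.75,"tz":-0.8,"spin":0,"gripper":1},
  {"tx":0.8,"ty":1,"tz":-0.8,"spin":0,"gripper":1},
  {"tx":0.8,"ty":1,"tz":-0.8,"spin":0,"gripper":1},
  {"tx":0.8,"ty":1,"tz":-0.8,"spin":0,"gripper":1},
])

```text
clock: 58.28
position: [390.0, 263.1, 261.9]
ee_rot: [-0.085, 0.996, 0.001, 0.0]
contact_force: [-0.1, -0.2, 0.6]
gripper_width: 0.0
```

```bash
python3 -c "
from lugs import *
runners('e1.png')
I=dict(np.load('pics/e1.npz'))
cv2.imwrite('pics/e1c.png',cv2.resize(I['frame'][90:300,150:410,::-1],None,fx=2.8,fy=2.8,interpolation=cv2.INTER_CUBIC))
for p in [(79.4,-59.1),(79.5,64)]:
  u,v=proj(I,(*C2W(*p),54)); u,v=int(round(u)),int(round(v))
  print('pin z',np.median([dep(I,a,b)[2] for a in range(u-2,u+3) for b in range(v-2,v+3)]).round(1),'cover z',np.median([dep(I,a,b)[2] for a in range(232,238) for b in range(170,180)]).round(1))
hsv=cv2.cvtColor(I['frame'],cv2.COLOR_RGB2HSV).astype(int);v,u=np.mgrid[0:420,0:560]
m=(hsv[...,2]<185)&(u>165)&(u<240)&(v>275)&(v<294)
save('scene','e2.png'); s=read_state(); print(s['contact_force'],s['joint_vel'].round(3))
"
```

```text
pin (np.float64(77.04020851509455), np.float64(-59.42532834624353)) 72
pin (np.float64(76.76765433051682), np.float64(63.002928192598134)) 69
runner L 112.5 R 113.0 diff -0.5
pin z 55.8 cover z 46.0
pin z 55.2 cover z 46.0
[-0.3940158  -0.79688189  0.56552806] [-0.034 -0.003 -0.009 -0.    -0.001 -0.001]
```

View pics/e1c.png

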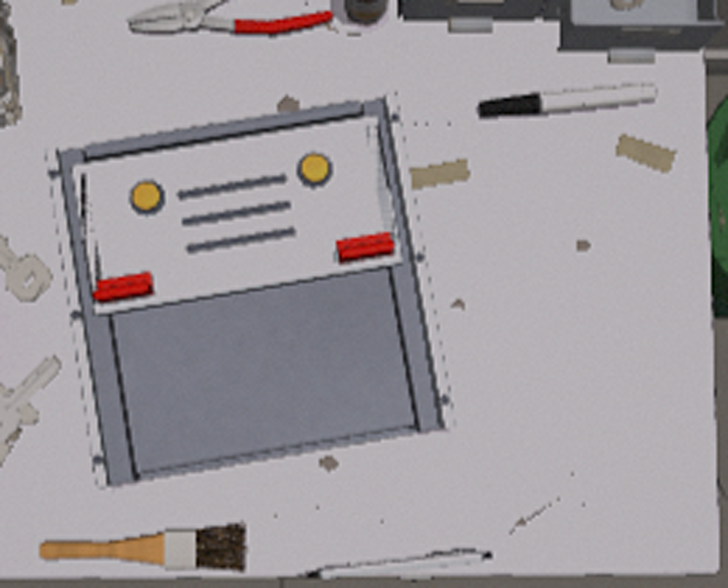

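View pics/e2.png

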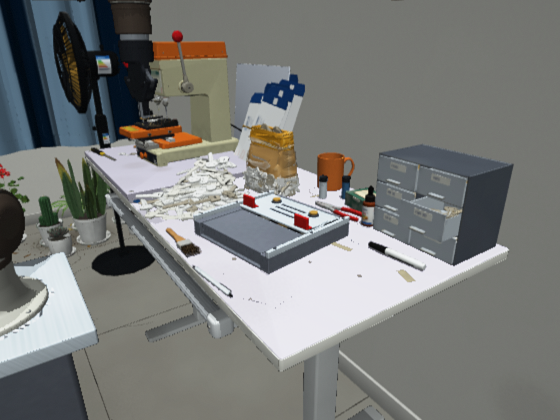

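The cover is shut and square, both pins are low, the brush is on the strip (crop (145,548)), and no cylinder is left on the bench. The pin-based 112.5/113.0 reading assumes the old pin height; the 9 mm drop accounts for about 2 mm, giving about 114.6/115.1. Handing in.

```bash
python3 -c "
from bench import job_done; print(job_done())"
```

```text
the job is handed in; nothing more can be done
None
```

I moved the brush to the bench strip and laid all three cylinders singly in the well. I then pushed the two lugs shut in alternating short strokes and pressed both pins down. The job was handed in at about 58 s.

**Last checks**
- **Skew:** the largest I measured between strokes was about 13 mm, against the 22 mm limit.
- **Cover:** both ends are at the stop, about 115 mm. The final picture read 112.5 and 113.0 mm, because that script assumes raised pins. Correcting for the 9 mm drop gives about 115 mm, which matches the 114.5 to 114.8 mm read just before pressing.
- **Pins:** both stopped hard at the same height (about 25 N), and their heads now stand 9 to 10 mm above the cover.
- **Brush:** it lies about 176 mm from the case centre on the robot side, outside the case's outline.
- **Cylinders:** none are left on the bench. Just before closing, they lay at about (37, −76), (60, 0) and (61, 62) mm in the case frame. I could not see them again once the cover was over them.

**Oddities**
- The first cylinder shifted about 2 cm after I placed it. It stayed within the limits, so I left it.
- One move call was refused because it had no "spin" value. I sent it again with the value included.

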